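# Change the specimen carriers in the inspection stage

## Task

Take the finished specimen carriers out of the inspection stage and lay them side by side, flat in the specimen tray, and load every new carrier from the worktop into the stage, one to a bay, in any bay. Lay each on the two rails of its bay and push it home along them, so that its far edge goes under the sprung clip and the plate ends flat on the rails, flush against both the side fence on its left and the end stop behind the clip; leave the other things on the bench where they are.

Things in the scene. Friction and masses are not known exactly. Their poses are not given: they have to be found in the camera images.
- stage: inspection stage, fixed, elsewhere and turned a little at each start: grey base 160 x 330 x 10 mm with four equal bays side by side, 78 mm apart along its y. Origin on the worktop midway between bay2 and bay3; x points along the bays to their clips (away from the robot), y to the left, z up.
- bay1 (a point): leftmost bay. The point is where the centre of a carrier plate's UNDERSIDE lies when home; axes as the stage's. Two steel rails along x, from x -58 to +60 mm, tops 30 mm above the worktop (z 0 here): one from y +14 to +30, one from y -40 to -20 mm, a gap between. Fence face at y +30 mm (6 mm thick, 7 mm above the rails, along all the rail); end stop face at x +60 mm, 5 mm above the rails.
- clip1 (a joint): sprung jaw of the clip of bay1, rad: 0 = shut (nose 1.5 mm above the rails), about 0.12 when it rides on a carrier plate; a plate edge pushed along the rails lifts it, which takes a push of 4 to 12 N, more if the plate is pressed down meanwhile
- bay2 (a point): second bay from the left, built as bay1. To the right the home plate has 12 mm of play before the next fence at y -42 mm, 7 mm above the rails.
- clip2 (a joint): sprung jaw of the clip of bay2, rad: 0 = shut (nose 1.5 mm above the rails), about 0.12 when it rides on a carrier plate; a plate edge pushed along the rails lifts it, which takes a push of 4 to 12 N, more if the plate is pressed down meanwhile
- bay3 (a point): third bay, built as bay1.
- clip3 (a joint): sprung jaw of the clip of bay3, rad: 0 = shut (nose 1.5 mm above the rails), about 0.12 when it rides on a carrier plate; a plate edge pushed along the rails lifts it, which takes a push of 4 to 12 N, more if the plate is pressed down meanwhile
- bay4 (a point): rightmost bay, built as bay1; a lip in place of the next fence at y -42 mm. In each bay the clip is over the far end, 36 mm wide, centred at y 0, up to 16 mm above the rails (more when lifted): nose at x +50 mm, lead-in ramp from x +28 mm, where it is 9 mm above the rails. So lay a plate down with its centre 35 to 50 mm short of home, then push it in.
- clip4 (a joint): sprung jaw of the clip of bay4, rad: 0 = shut (nose 1.5 mm above the rails), about 0.12 when it rides on a carrier plate; a plate edge pushed along the rails lifts it, which takes a push of 4 to 12 N, more if the plate is pressed down meanwhile
- carrier1_grip (a point): new specimen carrier, on the worktop (may be absent): light-coloured metal plate 120 (x) x 60 (y) x 5 mm, on its middle a boss 26 mm across, 10 mm high, on that a round specimen mount 30 mm across, 21 mm high, all firmly joined, 0.14 kg. The point is the mount's centre, 25.5 mm above the plate's underside; z up. Take it by the mount from above, any way round; both ends are alike.
- carrier2_grip (a point): new specimen carrier, on the worktop (may be absent): light-coloured metal plate 120 (x) x 60 (y) x 5 mm, on its middle a boss 26 mm across, 10 mm high, on that a round specimen mount 30 mm across, 21 mm high, all firmly joined, 0.14 kg. The point is the mount's centre, 25.5 mm above the plate's underside; z up. Take it by the mount from above, any way round; both ends are alike.
- carrier3_grip (a point): new specimen carrier, on the worktop (may be absent): light-coloured metal plate 120 (x) x 60 (y) x 5 mm, on its middle a boss 26 mm across, 10 mm high, on that a round specimen mount 30 mm across, 21 mm high, all firmly joined, 0.14 kg. The point is the mount's centre, 25.5 mm above the plate's underside; z up. Take it by the mount from above, any way round; both ends are alike.
- carrier4_grip (a point): new specimen carrier, on the worktop (may be absent): light-coloured metal plate 120 (x) x 60 (y) x 5 mm, on its middle a boss 26 mm across, 10 mm high, on that a round specimen mount 30 mm across, 21 mm high, all firmly joined, 0.14 kg. The point is the mount's centre, 25.5 mm above the plate's underside; z up. Take it by the mount from above, any way round; both ends are alike.
- done1_grip (a point): finished carrier (absent in most starts), of the same build as the carriers, which at the start is home in bay1, under its clip. The point is its mount's centre, as for them. To get it out, draw it back along the rails by 35 to 50 mm, which takes a few newtons, then lift it
- done2_grip (a point): finished carrier (absent in most starts), of the same build as the carriers, which at the start is home in bay2, under its clip. The point is its mount's centre, as for them. To get it out, draw it back along the rails by 35 to 50 mm, which takes a few newtons, then lift it
- done3_grip (a point): finished carrier (absent in most starts), of the same build as the carriers, which at the start is home in bay3, under its clip. The point is its mount's centre, as for them. To get it out, draw it back along the rails by 35 to 50 mm, which takes a few newtons, then lift it
- done4_grip (a point): finished carrier (absent in most starts), of the same build as the carriers, which at the start is home in bay4, under its clip. The point is its mount's centre, as for them. To get it out, draw it back along the rails by 35 to 50 mm, which takes a few newtons, then lift it
- tray_floor (a point): centre of the inner floor of the specimen tray, an open folded aluminium tray, fixed, with a dark green floor 2 mm above the worktop; x and y along its sides, z up. Inside it measures 140 (x) by 206 mm (y), its rim 2 mm thick and 14 mm above its floor
- tweezers: loose steel tweezers lying flat, 126 mm long, 8 mm high; origin at the centre of the underside; not part of the job
- screwdriver: loose small screwdriver lying flat, 124 mm long, 16 mm high; origin at the centre of the underside; not part of the job
- objective_can: loose black screw canister, 40 mm across, 62 mm high, upright; origin at the centre of its underside; not part of the job

How it is judged (in metres and radians):
At the end, for the whole second after the job is handed in: every finished carrier lies flat in the tray, and every new carrier is in a bay of its own: its centre within 2.5 mm of the home position along and across the bay, square to it within 0.04 rad, flat on the rails, under the clip (the jaw raised by more than 0.07 rad), released and at rest (((x of carrier1_grip in the frame of bay1 between -0.0025 and 0.0025 m and y of carrier1_grip in the frame of bay1 between -0.0025 and 0.0025 m and z of carrier1_grip in the frame of bay1 between 0.0225 and 0.0285 m and angle between the x axis of carrier1_grip and the x axis of bay1, either way round below 0.04 rad and angle between carrier1_grip's own z axis and vertical below 0.05 rad and value of joint clip1 above 0.07 rad) or (x of carrier1_grip in the frame of bay2 between -0.0025 and 0.0025 m and y of carrier1_grip in the frame of bay2 between -0.0025 and 0.0025 m and z of carrier1_grip in the frame of bay2 between 0.0225 and 0.0285 m and angle between the x axis of carrier1_grip and the x axis of bay2, either way round below 0.04 rad and angle between carrier1_grip's own z axis and vertical below 0.05 rad and value of joint clip2 above 0.07 rad) or (x of carrier1_grip in the frame of bay3 between -0.0025 and 0.0025 m and y of carrier1_grip in the frame of bay3 between -0.0025 and 0.0025 m and z of carrier1_grip in the frame of bay3 between 0.0225 and 0.0285 m and angle between the x axis of carrier1_grip and the x axis of bay3, either way round below 0.04 rad and angle between carrier1_grip's own z axis and vertical below 0.05 rad and value of joint clip3 above 0.07 rad) or (x of carrier1_grip in the frame of bay4 between -0.0025 and 0.0025 m and y of carrier1_grip in the frame of bay4 between -0.0025 and 0.0025 m and z of carrier1_grip in the frame of bay4 between 0.0225 and 0.0285 m and angle between the x axis of carrier1_grip and the x axis of bay4, either way round below 0.04 rad and angle between carrier1_grip's own z axis and vertical below 0.05 rad and value of joint clip4 above 0.07 rad)) and ((x of carrier2_grip in the frame of bay1 between -0.0025 and 0.0025 m and y of carrier2_grip in the frame of bay1 between -0.0025 and 0.0025 m and z of carrier2_grip in the frame of bay1 between 0.0225 and 0.0285 m and angle between the x axis of carrier2_grip and the x axis of bay1, either way round below 0.04 rad and angle between carrier2_grip's own z axis and vertical below 0.05 rad and value of joint clip1 above 0.07 rad) or (x of carrier2_grip in the frame of bay2 between -0.0025 and 0.0025 m and y of carrier2_grip in the frame of bay2 between -0.0025 and 0.0025 m and z of carrier2_grip in the frame of bay2 between 0.0225 and 0.0285 m and angle between the x axis of carrier2_grip and the x axis of bay2, either way round below 0.04 rad and angle between carrier2_grip's own z axis and vertical below 0.05 rad and value of joint clip2 above 0.07 rad) or (x of carrier2_grip in the frame of bay3 between -0.0025 and 0.0025 m and y of carrier2_grip in the frame of bay3 between -0.0025 and 0.0025 m and z of carrier2_grip in the frame of bay3 between 0.0225 and 0.0285 m and angle between the x axis of carrier2_grip and the x axis of bay3, either way round below 0.04 rad and angle between carrier2_grip's own z axis and vertical below 0.05 rad and value of joint clip3 above 0.07 rad) or (x of carrier2_grip in the frame of bay4 between -0.0025 and 0.0025 m and y of carrier2_grip in the frame of bay4 between -0.0025 and 0.0025 m and z of carrier2_grip in the frame of bay4 between 0.0225 and 0.0285 m and angle between the x axis of carrier2_grip and the x axis of bay4, either way round below 0.04 rad and angle between carrier2_grip's own z axis and vertical below 0.05 rad and value of joint clip4 above 0.07 rad)) and ((x of carrier3_grip in the frame of bay1 between -0.0025 and 0.0025 m and y of carrier3_grip in the frame of bay1 between -0.0025 and 0.0025 m and z of carrier3_grip in the frame of bay1 between 0.0225 and 0.0285 m and angle between the x axis of carrier3_grip and the x axis of bay1, either way round below 0.04 rad and angle between carrier3_grip's own z axis and vertical below 0.05 rad and value of joint clip1 above 0.07 rad) or (x of carrier3_grip in the frame of bay2 between -0.0025 and 0.0025 m and y of carrier3_grip in the frame of bay2 between -0.0025 and 0.0025 m and z of carrier3_grip in the frame of bay2 between 0.0225 and 0.0285 m and angle between the x axis of carrier3_grip and the x axis of bay2, either way round below 0.04 rad and angle between carrier3_grip's own z axis and vertical below 0.05 rad and value of joint clip2 above 0.07 rad) or (x of carrier3_grip in the frame of bay3 between -0.0025 and 0.0025 m and y of carrier3_grip in the frame of bay3 between -0.0025 and 0.0025 m and z of carrier3_grip in the frame of bay3 between 0.0225 and 0.0285 m and angle between the x axis of carrier3_grip and the x axis of bay3, either way round below 0.04 rad and angle between carrier3_grip's own z axis and vertical below 0.05 rad and value of joint clip3 above 0.07 rad) or (x of carrier3_grip in the frame of bay4 between -0.0025 and 0.0025 m and y of carrier3_grip in the frame of bay4 between -0.0025 and 0.0025 m and z of carrier3_grip in the frame of bay4 between 0.0225 and 0.0285 m and angle between the x axis of carrier3_grip and the x axis of bay4, either way round below 0.04 rad and angle between carrier3_grip's own z axis and vertical below 0.05 rad and value of joint clip4 above 0.07 rad)) and ((x of carrier4_grip in the frame of bay1 between -0.0025 and 0.0025 m and y of carrier4_grip in the frame of bay1 between -0.0025 and 0.0025 m and z of carrier4_grip in the frame of bay1 between 0.0225 and 0.0285 m and angle between the x axis of carrier4_grip and the x axis of bay1, either way round below 0.04 rad and angle between carrier4_grip's own z axis and vertical below 0.05 rad and value of joint clip1 above 0.07 rad) or (x of carrier4_grip in the frame of bay2 between -0.0025 and 0.0025 m and y of carrier4_grip in the frame of bay2 between -0.0025 and 0.0025 m and z of carrier4_grip in the frame of bay2 between 0.0225 and 0.0285 m and angle between the x axis of carrier4_grip and the x axis of bay2, either way round below 0.04 rad and angle between carrier4_grip's own z axis and vertical below 0.05 rad and value of joint clip2 above 0.07 rad) or (x of carrier4_grip in the frame of bay3 between -0.0025 and 0.0025 m and y of carrier4_grip in the frame of bay3 between -0.0025 and 0.0025 m and z of carrier4_grip in the frame of bay3 between 0.0225 and 0.0285 m and angle between the x axis of carrier4_grip and the x axis of bay3, either way round below 0.04 rad and angle between carrier4_grip's own z axis and vertical below 0.05 rad and value of joint clip3 above 0.07 rad) or (x of carrier4_grip in the frame of bay4 between -0.0025 and 0.0025 m and y of carrier4_grip in the frame of bay4 between -0.0025 and 0.0025 m and z of carrier4_grip in the frame of bay4 between 0.0225 and 0.0285 m and angle between the x axis of carrier4_grip and the x axis of bay4, either way round below 0.04 rad and angle between carrier4_grip's own z axis and vertical below 0.05 rad and value of joint clip4 above 0.07 rad)) and x of done1_grip in the frame of tray_floor between -0.07 and 0.07 m and y of done1_grip in the frame of tray_floor between -0.1 and 0.1 m and z of done1_grip in the frame of tray_floor between 0.0225 and 0.0285 m and angle between each of done1_grip, done2_grip, done3_grip, done4_grip's own z axis and vertical below 0.05 rad and x of done2_grip in the frame of tray_floor between -0.07 and 0.07 m and y of done2_grip in the frame of tray_floor between -0.1 and 0.1 m and z of done2_grip in the frame of tray_floor between 0.0225 and 0.0285 m and x of done3_grip in the frame of tray_floor between -0.07 and 0.07 m and y of done3_grip in the frame of tray_floor between -0.1 and 0.1 m and z of done3_grip in the frame of tray_floor between 0.0225 and 0.0285 m and x of done4_grip in the frame of tray_floor between -0.07 and 0.07 m and y of done4_grip in the frame of tray_floor between -0.1 and 0.1 m and z of done4_grip in the frame of tray_floor between 0.0225 and 0.0285 m); the robot touches nothing.
It fails at once if one of the other loose things is shifted by more than 6 cm (distance of any of tweezers, screwdriver, objective_can from where it was at the start of the episode above 0.06 m).
Of carrier1, carrier2, carrier3, carrier4 only 3 to 4 are there at a start; the rules pass over those that are not, and their reading is None.
Of done1, done2, done3, done4 only 1 to 2 are there at a start; the rules pass over those that are not, and their reading is None.
At some moment in a run one of carrier1, carrier2, carrier3, carrier4 may be knocked a few centimetres aside while the robot is not near it.
Once in a run the grip may slacken for a moment while it holds something.
It also fails if it takes over 210 s, if anything falls off the work surface, if the arm or the gripper's body presses on something with over 40 N, if the wrist force passes 120 N, or if a joint passes its speed limit or range.

## Robot

A 7-joint arm with a two-finger parallel gripper is mounted at the origin on a cart in front of the work surface, level with it; the furniture and walls round the work are solid. World frame = base frame: x ahead of the robot, y to its left, z up, the work surface at z = 0. Lengths are in mm, angles in rad, forces in N, time in s.
With the tool pointing down it reaches from about 400 to 900 mm from the base axis. Payload 5.6 kg.
Tool frame: the origin (TCP) lies on the front face of the gripper's body, between the roots of the fingers; the fingertips stand 88 mm ahead of it and the grasp point (between the pads) lies 69 mm ahead of it; y points along the fingers, x is the direction in which the jaws open and shut, and the axes are right-handed (so a half turn about y gives the same grasp; the last joint's range is limited). The gripper opens to 92 mm and grips with 3 to 60 N. Pads are 20 mm wide; open, the fingers measure 128 mm over their backs; the gripper's body (75 mm by 189 mm) begins 69 mm behind the grasp point.
Start: joints at [-1.27, 0.468, -0.012, 1.603, 0.006, 1.071, -0.056], TCP at [219.131, 611.954, 302.692] pointing down, gripper open.
Joint ranges: [-2.53, 2.53], [-0.31, 2.02], [-1.57, 1.55], [0.28, 2.44], [-1.29, 4.43], [0.15, 1.84], [-2.92, 2.92]. Speed limits (rad/s): [2.57, 2.57, 3.14, 3.14, 3.14, 3.14, 3.14].

## Interface

Orientations are given as a 3x3 rotation matrix whose columns are the frame's x, y, z axes.
In Python, from cell import sense, snapshot, get_calibration, sign_off gives the robot as it stands. The module is installed in compiled form; this text tells all that it offers.
- The arm moves only by the shell command python3 -m creep 'ROWS'. ROWS is JSON, a list that holds one entry, the list of rows, each a list of 7 numbers: the gripper's target within -1 to 1 (fully open at 1, half-way at 0, shut at -1), then the shift along the world's x, y, z in mm, then the turn, a rotation vector about the world's x, y, z in rad. In form: [[[gripper, x, y, z, ax, ay, az], ...]]. A call has 1 to 20 rows; each row is the pose to reach, as a shift and turn from the pose commanded when the call began; what a row does not reach only later rows make up. A row lasts 1/12 s, in which the tool goes at most 41.7 mm and 7.16 degrees, less where a joint would pass 70% of its speed; a pose out of reach is approached as far as the arm can. A call with a gripper value outside its range is refused whole. The fingers move at their own pace and stop on an object; the grip force is fixed at half the most. Time passes only in rows, so rows that repeat a pose let the fingers close. It gives the time, the measured TCP pose, the force and the opening at its end, in the units of the state.
- sense(): the state, without advancing time (a new reading comes with each control period).
- snapshot(name): name is "side" or "top" or "wrist"; returns the picture (400x640x3 uint8, blue, green, red); there is no depth.
- get_calibration(name): a dict with "fx", "fy", "cx", "cy" (pixels), "distortion" ([k1, k2, p1, p2, k3] as OpenCV has them; the pictures are not rectified), "R" (3x3) and "t" (3): a world point X has camera coordinates R X + t; the wrist camera has in their place "mount" (4x4, takes a point from camera to tool coordinates, whose origin is the TCP and whose axes are the tool frame's). Camera axes: x right, y down, z forward; pixel columns grow to the right and rows downward; lengths in mm; the calibration is good to about 2 mm. A picture is of the moment at which its call begins: read the wrist's pose just before it. get_calibration takes no time and is no camera call.
- sign_off(): hands the job in, once; it reports no verdict.
The state is a dict: "time": time; "q": joint angles; "joint_vel": joint speeds; "joint_efforts": joint torques, N m; "position": TCP position; "ee_rot": TCP orientation; "ft_force": force on the tool from outside, world axes, zero at the start; "torque": the same for the moment, N m; "gripper_width": opening from 0.0 (shut) to 1.0 (fully open).
Only numpy, scipy, OpenCV 4.12 (cv2) and the standard library are available. Lean on these libraries where they do the work, as an engineer would, in place of code of your own. Each camera call takes 0.05 s, during which the arm holds its last target.

## Working session

There is one attempt and no reset: what is moved stays moved. The work goes in short steps, Python scripts to look and compute and a shell command to move; the robot and the scene stay as the last step left them, time stands still between calls to the robot, and variables do not carry over. Pictures are saved under pics/ and viewed, and the job is handed in when it is done.

```bash
ls; mkdir -p pics; cat > h.py <<'E'
import numpy as np, cv2
from cell import sense, snapshot, get_calibration
def save(name,fn,crop=None,scale=1):
    im=snapshot(name); cv2.imwrite('pics/raw_'+fn+'.png',im); np.save('pics/'+fn,im)
    return im
def K(c): return np.array([[c['fx'],0,c['cx']],[0,c['fy'],c['cy']],[0,0,1.]])
def campose(name,s=None):
    c=get_calibration(name)
    if name!='wrist': return c,np.array(c['R']),np.array(c['t']).ravel()
    s=s or sense(); T=np.eye(4); T[:3,:3]=s['ee_rot']; T[:3,3]=s['position']
    M=T@np.array(c['mount']); R=M[:3,:3].T; return c,R,-R@M[:3,3]
def px2w(name,pts,z,s=None):
    c,R,t=campose(name,s)
    n=cv2.undistortPoints(np.array(pts,float).reshape(-1,1,2),K(c),np.array(c['distortion'],float)).reshape(-1,2)
    d=np.c_[n,np.ones(len(n))]@R; o=-R.T@t
    return o+d*((z-o[2])/d[:,2])[:,None]
def w2px(name,X,s=None):
    c,R,t=campose(name,s)
    return cv2.projectPoints(np.array(X,float).reshape(-1,1,3),cv2.Rodrigues(R)[0],t,K(c),np.array(c['distortion'],float))[0].reshape(-1,2)
E
python3 - <<'E'
from h import *
s=sense(); print(s['time'],s['position'],np.round(s['ee_rot'],3).tolist(),s['ft_force'],s['gripper_width'])
for n in ['top','side','wrist']:
    save(n,n+'0'); c,R,t=campose(n); print(n,c['fx'],np.round(-R.T@t),np.round(R,2).tolist())
E
```

```text
pics
0.0 [219.02464779 611.52206134 301.74707723] [[0.337, -0.0, -0.941], [0.941, -0.002, 0.337], [-0.002, -1.0, -0.0]] [-0.00251922  0.29173348 -0.73346177] 1.0025630086948327
top 363.63664506186825 [ 478.    4. 1186.] [[-0.01, -1.0, -0.0], [-1.0, 0.01, -0.08], [0.08, 0.0, -1.0]]
side 483.9129617572129 [ 593. 1130.  704.] [[-1.0, 0.04, -0.02], [0.04, 0.48, -0.88], [-0.03, -0.88, -0.48]]
wrist 328.20295529446906 [144. 638. 384.] [[0.34, 0.94, -0.0], [0.9, -0.32, 0.29], [0.27, -0.1, -0.96]]
```

View pics/raw_top0.png

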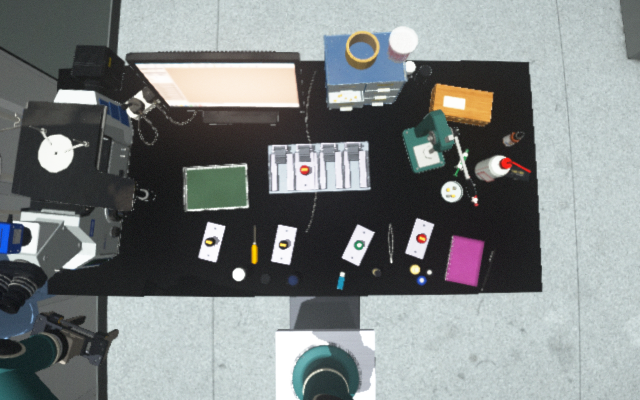

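View pics/raw_side0.png

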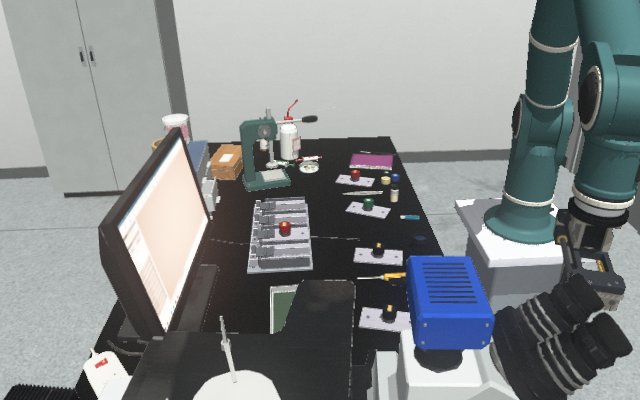

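View pics/raw_wrist0.png

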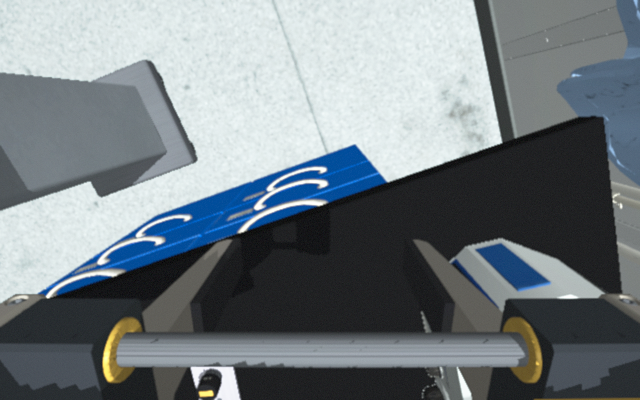

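```bash
python3 - <<'E'
from h import *
im=cv2.imread('pics/raw_top0.png')
cv2.imwrite('pics/a.png',cv2.resize(im[130:200,175:380],None,fx=3.9,fy=3.9,interpolation=cv2.INTER_CUBIC))
cv2.imwrite('pics/b.png',cv2.resize(im[210:295,190:445],None,fx=3.1,fy=3.1,interpolation=cv2.INTER_CUBIC))
E
```

```text
(no output)
```

View pics/a.png

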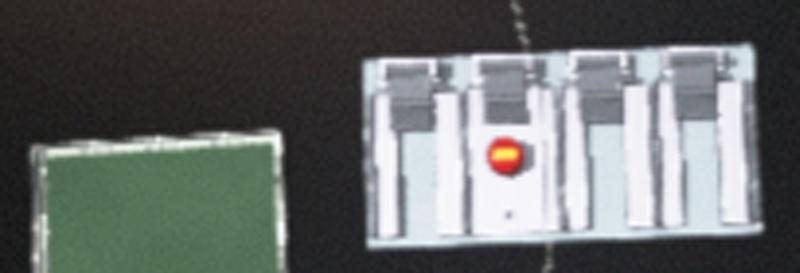

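View pics/b.png

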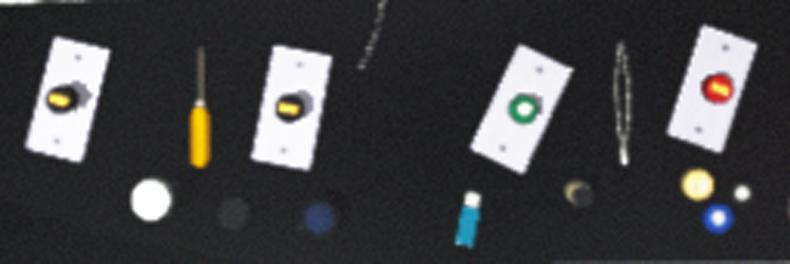

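```bash
python3 - <<'E'
from h import *
def a(p): p=np.array(p,float); return (p+.5)/3.9-.5+[175,130]
def b(p): p=np.array(p,float); return (p+.5)/3.1-.5+[190,210]
st=px2w('top',a([(363,60),(753,44),(762,230),(370,247)]),10); print('stage',st.round(1).tolist())
print(st.mean(0), np.degrees(np.arctan2(*( (st[0]-st[1])[:2]))),np.linalg.norm(st[0]-st[1]),np.linalg.norm(st[0]-st[3]))
print('done mount',px2w('top',a([(505,156)]),66))
tr=px2w('top',(np.array([(183,167),(247,163.5),(249,207),(185,211)])),16); print('tray',tr.round().tolist(),tr.mean(0))
C=dict(A=[(56,37),(110,48),(82,162),(26,149)],B=[(273,45),(332,55),(310,171),(251,159)],C=[(519,44),(574,69),(524,174),(470,150)],D=[(703,24),(758,43),(720,153),(667,133)])
M=dict(A=(64,99),B=(291,107),C=(523,109),D=(718,89))
for k in C:
    w=px2w('top',b(C[k]),5); d=(w[0]+w[1]-w[2]-w[3])/2; print(k,w.mean(0).round(1),'mount',px2w('top',b([M[k]]),36).round(1),'len',np.linalg.norm(d),'ang deg',np.degrees(np.arctan2(d[1],d[0])))
print('others', px2w('top',[(255,240),(391,243),(376,271)],5).round().tolist())
E
```

```text
stage [[752.3, 181.8, 10.0], [762.7, -147.5, 10.0], [604.8, -151.8, 10.0], [593.6, 175.3, 10.0]]
[678.33295488  14.42295009  10.        ] -1.8098327536046084 329.4700364772754 158.8135306070928
done mount [[659.98921907  59.42755456  66.        ]]
tray [[682.0, 461.0, 16.0], [690.0, 248.0, 16.0], [548.0, 241.0, 16.0], [537.0, 451.0, 16.0]] [614.24583296 350.24160739  16.        ]
A [437.1 364.9   5. ] mount [[438.1 360.   36. ]] len 121.8098325031918 ang deg -14.164296844393595
B [426.9 129.9   5. ] mount [[428.6 127.1  36. ]] len 121.58276566621188 ang deg -11.072894501092362
C [ 423.  -110.3    5. ] mount [[ 424.5 -108.4   36. ]] len 121.28831397697402 ang deg -26.064891891736437
D [ 442.5 -310.3    5. ] mount [[ 442.5 -308.    36. ]] len 121.27599041100312 ang deg -20.273679629811593
others [[441.0, 223.0, 5.0], [428.0, -217.0, 5.0], [338.0, -167.0, 5.0]]
```

```bash
python3 - <<'E'
from h import *
for z in (100,250,350): print(z,px2w('top',[(300,105),(300,60),(130,60),(282,122),(162,107)],z)[:,:2].round().tolist())
s=sense()
p=s['position'];R=np.array(s['ee_rot'])
print(w2px('wrist',[p+R[:,1]*69,p+R[:,1]*100, p+R[:,1]*200,p+R[:,1]*240]).round())
E
```

```text
100 [[855.0, 70.0], [1001.0, 69.0], [1016.0, 613.0], [802.0, 125.0], [857.0, 500.0]]
250 [[803.0, 60.0], [928.0, 60.0], [942.0, 529.0], [758.0, 108.0], [805.0, 432.0]]
350 [[769.0, 54.0], [880.0, 54.0], [892.0, 473.0], [728.0, 97.0], [770.0, 386.0]]
[[323. 270.]
 [323. 245.]
 [323. 199.]
 [323. 188.]]
```

```bash
python3 -m creep '[[[1,400,-553,0,0,0,0.376],[1,400,-553,0,0,0,0.376],[1,400,-553,0,0,0,0.376],[1,400,-553,0,0,0,0.376],[1,400,-553,0,0,0,0.376],[1,400,-553,0,0,0,0.376],[1,400,-553,0,0,0,0.376],[1,400,-553,0,0,0,0.376],[1,400,-553,0,0,0,0.376],[1,400,-553,0,0,0,0.376],[1,400,-553,0,0,0,0.376],[1,400,-553,0,0,0,0.376],[1,400,-553,0,0,0,0.376],[1,400,-553,0,0,0,0.376],[1,400,-553,0,0,0,0.376],[1,400,-553,0,0,0,0.376],[1,400,-553,0,0,0,0.376],[1,400,-553,0,0,0,0.376]]]'
```

```text
time: 1.65
position: [620.9, 53.2, 302.2]
ee_rot: [[-0.024, 0.001, -1.0], [1.0, -0.003, -0.024], [-0.003, -1.0, -0.001]]
ft_force: [-0.3, -0.7, -0.3]
gripper_width: 0.998
```

```bash
python3 - <<'E'
from h import *
import json
s=sense(); save('wrist','w1'); print(s['time'],s['position'],np.round(s['ee_rot'],4).tolist(),np.round(s['q'],2))
E
```

```text
1.65 [620.91916225  53.20455584 302.21002004] [[-0.0242, 0.0006, -0.9997], [0.9997, -0.0029, -0.0243], [-0.0029, -1.0, -0.0005]] [-0.28  0.42  0.18  1.68 -0.08  1.04  1.53]
```

View pics/raw_w1.png

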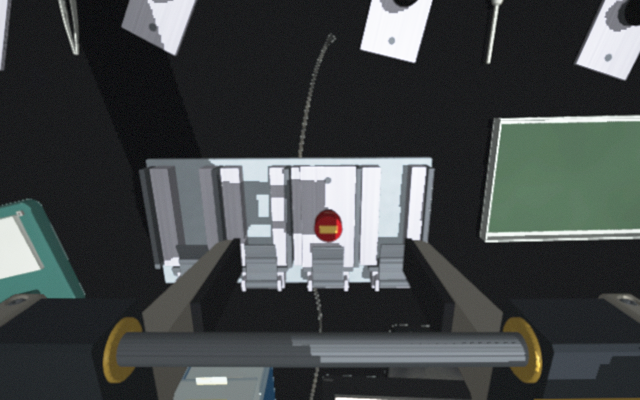

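```bash
python3 - <<'E'
from h import *
im=cv2.imread('pics/raw_w1.png')
cv2.imwrite('pics/a.png',cv2.resize(im[150:300,140:440],None,fx=2.66,fy=2.66,interpolation=cv2.INTER_CUBIC))
E
```

```text
(no output)
```

View pics/a.png

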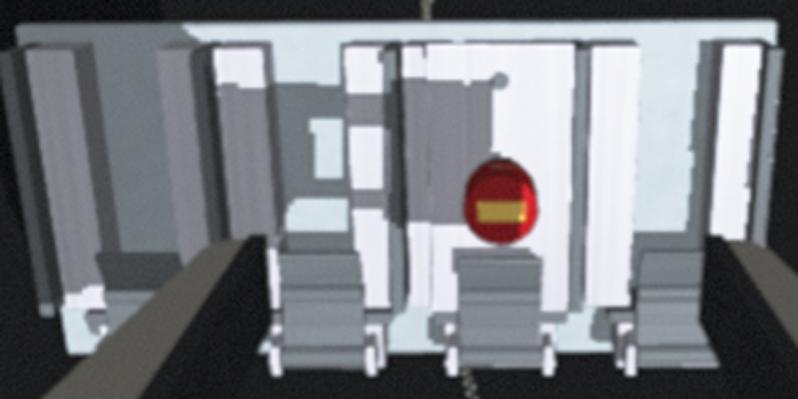

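```bash
python3 - <<'E'
from h import *
def a(p): p=np.array(p,float); return (p+.5)/2.66-.5+[140,150]
print('base near edge',px2w('wrist',a([(16,24),(776,22)]),10).round(1).tolist())
print('plate near corners',px2w('wrist',a([(428,45),(576,45)]),35).round(1).tolist())
print('mount top',px2w('wrist',a([(500,211)]),66).round(1).tolist())
print('rail near ends top, inner fence faces',px2w('wrist',a([(24,46),(210,46),(342,45),(392,45),(592,45),(637,44),(768,44)]),30).round(1).tolist())
# model
th=.03; 
print('tray',px2w('wrist',[(497,118),(485,238)],16).round(1).tolist())
E
```

```text
base near edge [[602.8, -147.5, 10.0], [592.5, 179.4, 10.0]]
plate near corners [[602.4, 31.8, 35.0], [600.6, 91.4, 35.0]]
mount top [[661.1, 62.4, 66.0]]
rail near ends top, inner fence faces [[608.5, -134.5, 30.0], [606.3, -57.9, 30.0], [604.3, -3.7, 30.0], [603.7, 16.7, 30.0], [601.3, 98.5, 30.0], [600.4, 116.9, 30.0], [598.7, 170.5, 30.0]]
tray [[546.0, 243.5, 16.0], [686.3, 254.3, 16.0]]
```

```bash
python3 -m creep '[[[1,42,4,-102,0,0,0.005],[1,42,4,-102,0,0,0.005],[1,42,4,-102,0,0,0.005],[1,42,4,-102,0,0,0.005],[1,42,4,-102,0,0,0.005],[1,42,4,-102,0,0,0.005]]]'
```

```text
time: 2.2
position: [661.0, 64.3, 202.1]
ee_rot: [[-0.039, 0.001, -0.999], [0.999, 0.001, -0.039], [0.001, -1.0, -0.001]]
ft_force: [-0.4, -0.5, 0.8]
gripper_width: 1.002
```

```bash
python3 - <<'E'
from h import *
s=sense(); save('wrist','w2'); print(s['time'],s['position'],np.round(s['ee_rot'],4).tolist())
E
```

```text
2.2 [661.00633354  64.27425305 202.12719282] [[-0.0387, 0.0012, -0.9993], [0.9993, 0.0008, -0.0387], [0.0008, -1.0, -0.0012]]
```

View pics/raw_w2.png

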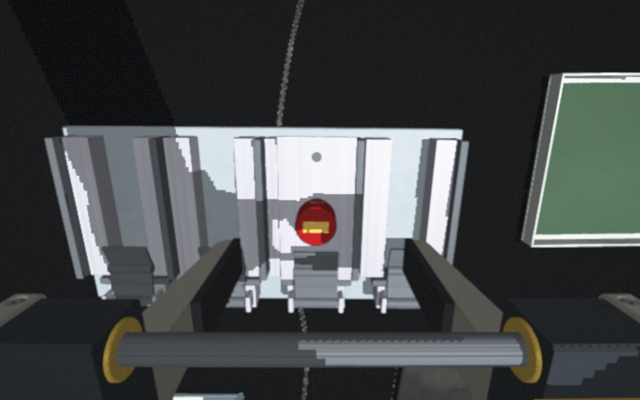

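```bash
python3 - <<'E'
from h import *
print(px2w('wrist',[(316,228)],66), px2w('wrist',[(316,157)],35))
print(px2w('wrist',[(64,128),(461,132)],10).round(1).tolist())
print(px2w('wrist',[(280,138),(357,139)],35).round(1).tolist())
E
```

```text
[[664.94140174  59.05502877  66.        ]] [[619.16694706  56.93644159  35.        ]]
[[607.1, -151.3, 10.0], [597.7, 174.9, 10.0]]
[[606.0, 29.5, 35.0], [604.4, 87.2, 35.0]]
```

```bash
python3 -m creep '[[[1,2,-4,-30,0,0,-0.008],[1,2,-4,-71,0,0,-0.008],[1,2,-4,-71,0,0,-0.008],[1,2,-4,-71,0,0,-0.008],[1,2,-4,-71,0,0,-0.008]]]'; python3 - <<'E'
from h import *
s=sense(); save('wrist','w3'); print(s['time'],s['position'],np.round(s['ee_rot'],4).tolist())
E
```

```text
time: 2.67
position: [663.9, 59.3, 132.5]
ee_rot: [[-0.029, 0.002, -1.0], [1.0, 0.001, -0.029], [0.001, -1.0, -0.003]]
ft_force: [0.1, -0.4, 0.4]
gripper_width: 1.0
2.6667 [663.87824973  59.34927728 132.46841987] [[-0.0292, 0.0025, -0.9996], [0.9996, 0.0008, -0.0292], [0.0007, -1.0, -0.0025]]
```

View pics/raw_w3.png

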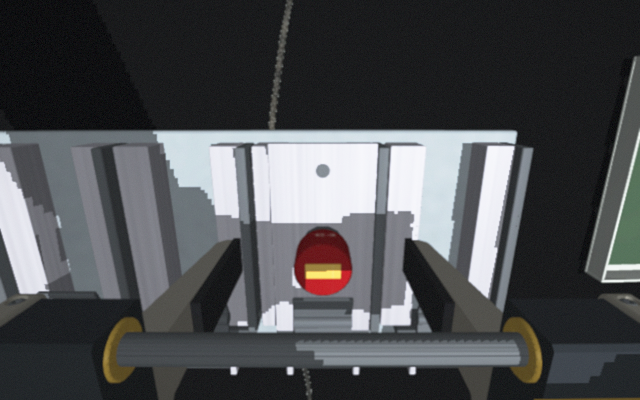

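```bash
python3 -m creep '[[[-1,0,0,0,0,0,0],[-1,0,0,0,0,0,0],[-1,0,0,0,0,0,0],[-1,0,0,0,0,0,0],[-1,0,0,0,0,0,0],[-1,0,0,0,0,0,0]]]'
```

```text
time: 3.22
position: [663.1, 59.0, 129.8]
ee_rot: [[-0.029, 0.0, -1.0], [1.0, 0.0, -0.029], [0.0, -1.0, -0.0]]
ft_force: [0.7, -0.1, -0.5]
gripper_width: 0.585
```

```bash
python3 -m creep '[[[-1,0,0,0,0,0,0],[-1,0,0,0,0,0,0],[-1,0,0,0,0,0,0],[-1,0,0,0,0,0,0],[-1,0,0,0,0,0,0]]]'
```

```text
time: 3.63
position: [662.9, 59.1, 129.6]
ee_rot: [[-0.029, -0.0, -1.0], [1.0, 0.0, -0.029], [0.0, -1.0, 0.0]]
ft_force: [0.0, 0.3, 0.1]
gripper_width: 0.319
```

```bash
python3 -m creep '[[[-1,-10,-0.3,0,0,0,0],[-1,-25,-0.7,0,0,0,0],[-1,-44,-1.3,0,0,0,0],[-1,-44,-1.3,0,0,0,0],[-1,-44,-1.3,5,0,0,0],[-1,-44,-1.3,30,0,0,0],[-1,-44,-1.3,60,0,0,0],[-1,-44,-1.3,60,0,0,0]]]'; python3 - <<'E'
from h import *
s=sense(); save('wrist','w4'); save('top','t4'); print(s['time'],s['position'],np.round(s['ee_rot'],4).tolist())
E
```

```text
time: 4.3
position: [623.1, 57.8, 195.4]
ee_rot: [[-0.029, 0.01, -1.0], [1.0, 0.001, -0.029], [0.001, -1.0, -0.01]]
ft_force: [1.9, -1.0, -1.3]
gripper_width: 0.318
4.3 [623.09355602  57.75716573 195.38553662] [[-0.0288, 0.0098, -0.9995], [0.9996, 0.0012, -0.0288], [0.001, -1.0, -0.0098]]
```

View pics/raw_w4.png

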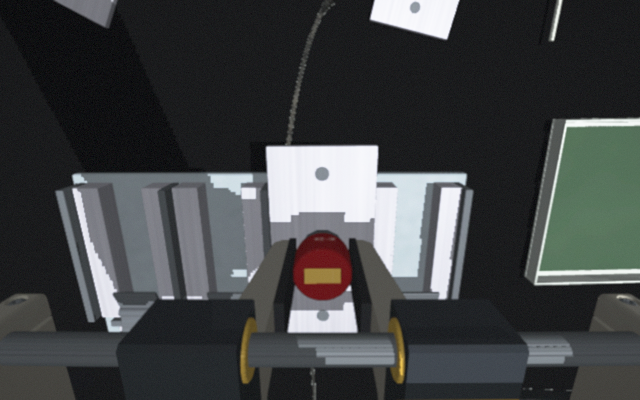

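View pics/raw_t4.png

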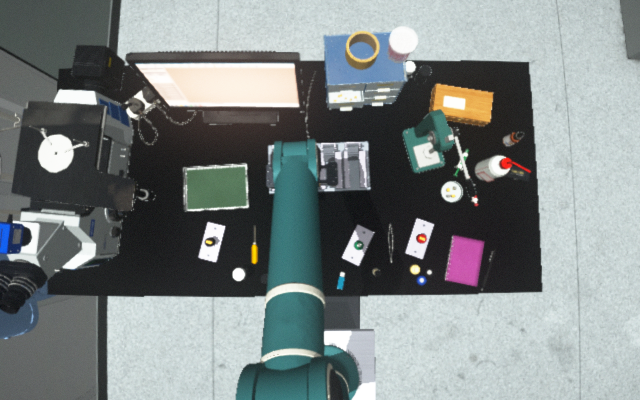

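```bash
python3 -m creep '[[[-1,-5,40,0,0,0,0],[-1,-5,80,0,0,0,0],[-1,-5,120,0,0,0,0],[-1,-5,160,0,0,0,0.01],[-1,-5,200,0,0,0,0.02],[-1,-5,240,0,0,0,0.02],[-1,-5,275,0,0,0,0.02],[-1,-5,292,0,0,0,0.02],[-1,-5,292,0,0,0,0.02],[-1,-5,292,0,0,0,0.02]]]'; python3 - <<'E'
from h import *
s=sense(); save('wrist','w5'); print(s['time'],s['position'],np.round(s['ee_rot'],4).tolist())
E
```

```text
time: 5.23
position: [613.5, 349.9, 187.9]
ee_rot: [[-0.051, -0.002, -0.999], [0.999, -0.002, -0.051], [-0.002, -1.0, 0.002]]
ft_force: [0.2, -0.2, -1.9]
gripper_width: 0.314
5.2333 [613.47041652 349.91703955 187.86100218] [[-0.0509, -0.002, -0.9987], [0.9987, -0.002, -0.0509], [-0.0019, -1.0, 0.0021]]
```

View pics/raw_w5.png

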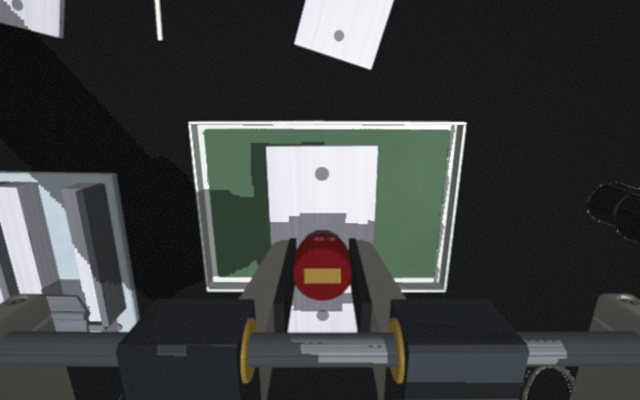

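```bash
python3 - <<'E'
from h import *
print(px2w('wrist',[(325,126),(195,145),(455,145)],16).round(1).tolist(),px2w('wrist',[(325,285)],16).round(1).tolist())
E
```

```text
[[548.3, 345.6, 16.0], [567.4, 246.5, 16.0], [557.5, 445.9, 16.0]] [[683.2, 352.6, 16.0]]
```

```bash
python3 -m creep '[[[-1,0,0,-40,0,0,0],[-1,0,0,-78,0,0,0],[-1,0,0,-87,0,0,0],[-1,0,0,-87,0,0,0],[-1,0,0,-87,0,0,0]]]'
```

```text
time: 5.7
position: [614.9, 347.0, 102.5]
ee_rot: [[-0.046, -0.001, -0.999], [0.999, -0.002, -0.046], [-0.002, -1.0, 0.001]]
ft_force: [-0.1, 0.3, -1.4]
gripper_width: 0.315
```

```bash
python3 -m creep '[[[-1,0,0,-1.5,0,0,0],[-1,0,0,-1.5,0,0,0],[0.2,0,0,-1.5,0,0,0],[0.2,0,0,-1.5,0,0,0],[0.2,0,0,-1.5,0,0,0],[0.2,0,0,-1.5,0,0,0],[0.2,0,0,-1.5,0,0,0],[0.2,0,0,30,0,0,0],[0.2,0,0,70,0,0,0],[0.2,0,0,90,0,0,0]]]'; python3 - <<'E'
from h import *
s=sense(); save('wrist','w6'); print(s['time'],s['position'],np.round(s['ee_rot'],4).tolist())
E
```

```text
time: 6.53
position: [615.4, 350.3, 196.7]
ee_rot: [[-0.049, 0.004, -0.999], [0.999, 0.002, -0.049], [0.002, -1.0, -0.004]]
ft_force: [1.0, 0.3, 1.0]
gripper_width: 0.601
6.5333 [615.37731704 350.29528574 196.663555  ] [[-0.0491, 0.0038, -0.9988], [0.9988, 0.0022, -0.0491], [0.002, -1.0, -0.0039]]
```

View pics/raw_w6.png

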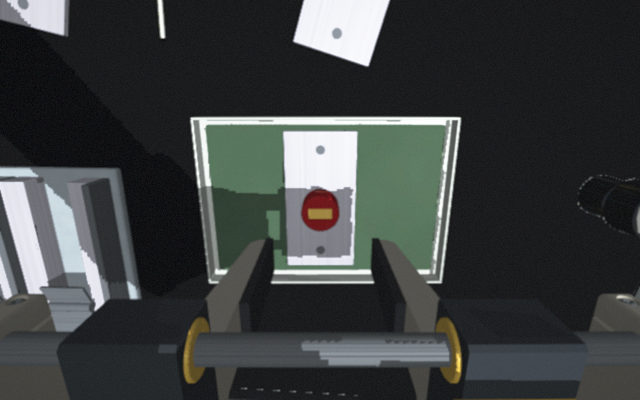

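```bash
python3 -m creep '[[[0.2,-176,11,0,0,0,-0.3],[0.2,-176,11,0,0,0,-0.3],[0.2,-176,11,0,0,0,-0.3],[0.2,-176,11,0,0,0,-0.3],[0.2,-176,11,0,0,0,-0.3],[0.2,-176,11,0,0,0,-0.3],[0.2,-176,11,0,0,0,-0.3],[0.2,-176,11,0,0,0,-0.3],[0.2,-176,11,0,0,0,-0.3]]]'; python3 - <<'E'
from h import *
s=sense(); save('wrist','w7'); print(s['time'],s['position'],np.round(s['ee_rot'],4).tolist())
E
```

```text
time: 7.33
position: [440.1, 360.1, 192.8]
ee_rot: [[0.25, 0.001, -0.968], [0.968, 0.0, 0.25], [0.0, -1.0, -0.001]]
ft_force: [0.8, -0.6, -1.1]
gripper_width: 0.6
7.3333 [440.11147434 360.13393032 192.75686122] [[0.2505, 0.0014, -0.9681], [0.9681, 0.0001, 0.2505], [0.0005, -1.0, -0.0014]]
```

View pics/raw_w7.png

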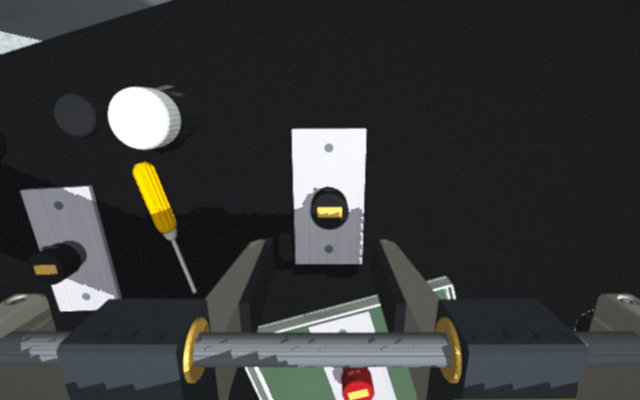

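```bash
cat >> h.py <<'E'
def plate(corn,mount,s=None,zb=0):
    s=s or sense(); w=px2w('wrist',corn,zb+5,s); d=(w[0]+w[1]-w[2]-w[3])/2  # near pair minus far pair
    R=np.array(s['ee_rot']); a=np.arctan2(-d[1],-d[0]); ty=np.arctan2(R[1,0],R[0,0])-np.pi/2
    e=w[1]-w[0]; a2=np.arctan2(e[1],e[0])-np.pi/2
    m=px2w('wrist',[mount],zb+36,s)[0]
    print('centre',w.mean(0).round(1),'mount',m.round(1),'len',np.linalg.norm(d).round(1),'yaw',a.round(4),'yaw(short)',a2.round(4),'tool yaw',ty.round(4),'tcp',np.round(s['position'],1))
E
python3 - <<'E'
from h import *
im=cv2.imread('pics/raw_w7.png')
cv2.imwrite('pics/a.png',cv2.resize(im[120:275,270:390],None,fx=3.8,fy=3.8,interpolation=cv2.INTER_CUBIC))
plate([(291,129),(365.5,129),(362.5,264),(295,264)],(329,212))
E
```

```text
centre [438.9 365.3   5. ] mount [439.  365.1  36. ] len 119.6 yaw -0.2427 yaw(short) -0.2516 tool yaw -0.2531 tcp [439.9 360.1 192.6]
```

View pics/a.png

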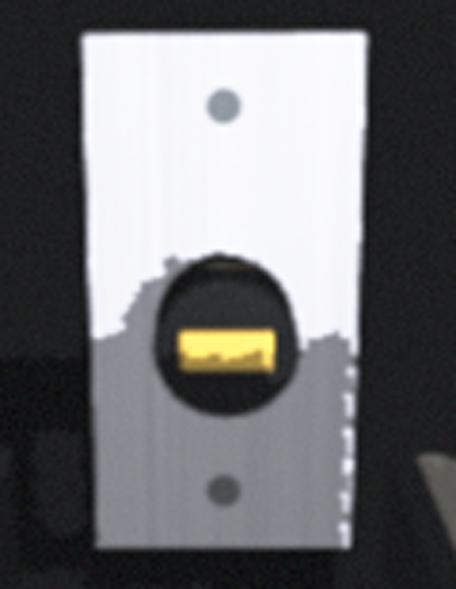

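```bash
python3 - <<'E'
from h import *
c=np.array([(82,33),(367,33),(351,549),(95,549)])
o=(c+.5)/3.8-.5+[270,120]
plate(o,(329.4,211.8))
d=(np.array([(224,106),(223,491)])+.5)/3.8-.5+[270,120]
w=px2w('wrist',d,5); e=w[1]-w[0]; print(w.round(1).tolist(),np.arctan2(e[1],e[0]))
# calibration from held w4: tool y pose
im=cv2.imread('pics/raw_w4.png'); cv2.imwrite('pics/a.png',cv2.resize(im[135:345,260:385],None,fx=2.8,fy=2.8,interpolation=cv2.INTER_CUBIC))
E
```

```text
centre [438.7 365.4   5. ] mount [438.9 365.5  36. ] len 120.3 yaw -0.249 yaw(short) -0.2516 tool yaw -0.2531 tcp [439.9 360.1 192.6]
[[395.3, 376.3, 5.0], [482.4, 354.2, 5.0]] -0.24876605642162278
```

View pics/a.png

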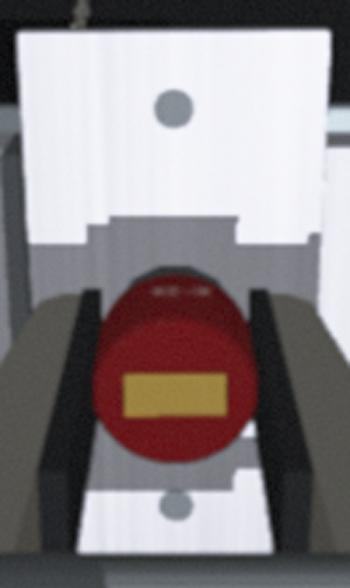

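```bash
python3 - <<'E'
from h import *
s=dict(position=[623.09,57.757,195.386],ee_rot=np.array([[-0.0288, 0.0098, -0.9995], [0.9996, 0.0012, -0.0288], [0.0010, -1.0, -0.0098]]))
d=(np.array([(173,109),(176,506)])+.5)/2.8-.5+[260,135]
w=px2w('wrist',d,195.4-94.6,s); e=w[1]-w[0]; print(w.round(1).tolist(),np.arctan2(e[1],e[0]))
d=(np.array([(18,32),(330,30)])+.5)/2.8-.5+[260,135]
w=px2w('wrist',d,195.4-94.6,s); e=w[1]-w[0]; print(w.round(1).tolist(),np.arctan2(e[1],e[0])-np.pi/2)
E
```

```text
[[579.3, 55.7, 100.8], [669.6, 59.0, 100.8]] 0.03697319256014564
[[565.3, 25.8, 100.8], [563.2, 84.9, 100.8]] 0.036502187439136025
```

```bash
python3 -m creep '[[[0.2,-1,5,-30,0,0,0],[0.2,-1,5,-65,0,0,0],[0.2,-1,5,-92.5,0,0,0],[0.2,-1,5,-92.5,0,0,0],[0.2,-1,5,-92.5,0,0,0],[-1,-1,5,-92.5,0,0,0],[-1,-1,5,-92.5,0,0,0],[-1,-1,5,-92.5,0,0,0],[-1,-1,5,-92.5,0,0,0],[-1,-1,5,-92.5,0,0,0],[-1,-1,5,-92.5,0,0,0]]]'
```

```text
time: 8.3
position: [437.6, 366.1, 101.5]
ee_rot: [[0.248, 0.001, -0.969], [0.969, 0.001, 0.248], [0.002, -1.0, -0.001]]
ft_force: [-2.0, -1.5, 6.8]
gripper_width: 0.318
```

```bash
python3 -m creep '[[[-1,0,0,10,0,0,0],[-1,0,0,50,0,0,0],[-1,0,0,90,0,0,0],[-1,0,0,90,0,0,0],[-1,0,0,90,0,0,0]]]';  python3 - <<'E'
from h import *
s=sense(); save('wrist','w8'); print(s['time'],s['position'],np.round(s['ee_rot'],4).tolist())
E
```

```text
time: 8.72
position: [437.9, 366.5, 193.0]
ee_rot: [[0.248, 0.004, -0.969], [0.969, 0.004, 0.248], [0.005, -1.0, -0.003]]
ft_force: [-0.1, -0.9, -1.6]
gripper_width: 0.32
8.7167 [437.92134204 366.50585293 192.95361735] [[0.2481, 0.0036, -0.9687], [0.9687, 0.0038, 0.2481], [0.0046, -1.0, -0.0025]]
```

View pics/raw_w8.png

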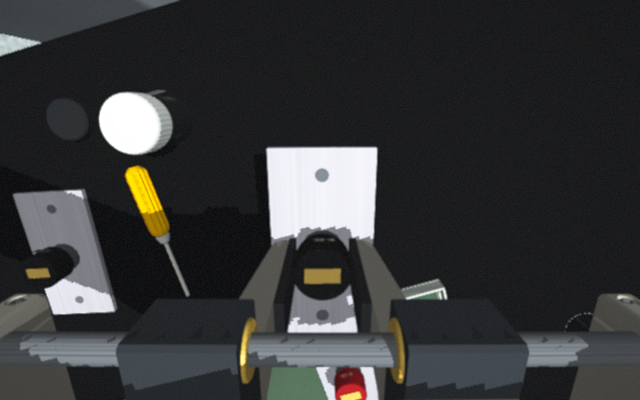

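```bash
python3 -m creep '[[[-1,178,-232,5,0,0,0.281],[-1,178,-232,5,0,0,0.281],[-1,178,-232,5,0,0,0.281],[-1,178,-232,5,0,0,0.281],[-1,178,-232,5,0,0,0.281],[-1,178,-232,5,0,0,0.281],[-1,178,-232,5,0,0,0.281],[-1,178,-232,5,0,0,0.281],[-1,178,-232,5,0,0,0.281],[-1,178,-232,5,0,0,0.281],[-1,178,-232,5,0,0,0.281],[-1,178,-232,5,0,0,0.281]]]';  python3 - <<'E'
from h import *
s=sense(); save('wrist','w9'); print(s['time'],s['position'],np.round(s['ee_rot'],4).tolist())
E
```

```text
time: 9.77
position: [613.9, 135.6, 194.4]
ee_rot: [[-0.033, -0.002, -0.999], [0.999, 0.0, -0.033], [0.0, -1.0, 0.002]]
ft_force: [-0.7, -0.3, -1.8]
gripper_width: 0.318
9.7667 [613.8776408  135.58352847 194.40224208] [[-0.0331, -0.0019, -0.9995], [0.9995, 0.0004, -0.0331], [0.0005, -1.0, 0.0019]]
```

View pics/raw_w9.png

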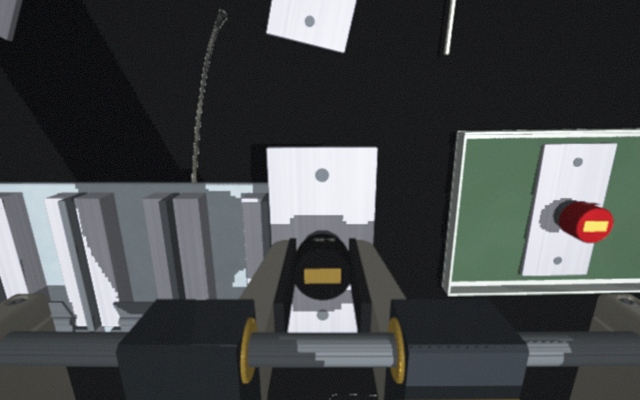

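```bash
python3 -m creep '[[[-1,1.5,-2,-30,0,0,-0.002],[-1,1.5,-2,-57,0,0,-0.002],[-1,1.5,-2,-57,0,0,-0.002],[-1,1.5,-2,-57,0,0,-0.002]]]'
```

```text
time: 10.15
position: [615.3, 132.4, 137.1]
ee_rot: [[-0.03, -0.003, -1.0], [1.0, -0.001, -0.03], [-0.001, -1.0, 0.003]]
ft_force: [0.2, 0.3, -1.0]
gripper_width: 0.317
```

Clear so far; lower the last 6 mm to feel the rails.

```bash
python3 -m creep '[[[-1,0,0,-2,0,0,0],[-1,0,0,-4,0,0,0],[-1,0,0,-6,0,0,0],[-1,0,0,-6,0,0,0],[-1,0,0,-6,0,0,0]]]'; python3 - <<'E'
from h import *
s=sense(); save('wrist','w10')
im=cv2.imread('pics/raw_w10.png'); cv2.imwrite('pics/a.png',cv2.resize(im[110:310,180:480],None,fx=2.6,fy=2.6,interpolation=cv2.INTER_CUBIC))
E
```

```text
time: 10.57
position: [616.8, 131.7, 132.8]
ee_rot: [[-0.028, 0.001, -1.0], [1.0, 0.0, -0.028], [0.0, -1.0, -0.001]]
ft_force: [-0.7, -0.4, -1.4]
gripper_width: 0.319
```

View pics/a.png

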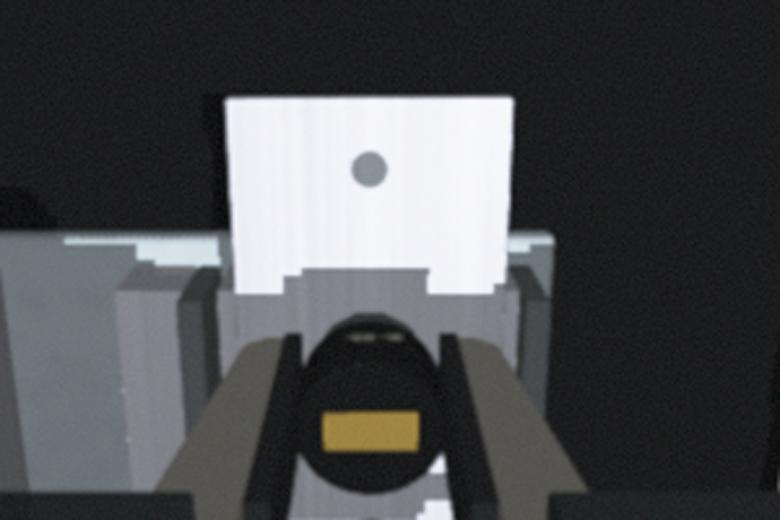

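```bash
python3 -m creep '[[[-1,0,0,-1,0,0,0],[-1,0,0,-1.5,0,0,0],[-1,0,0,-1.5,0,0,0],[-1,0,0,-1.5,0,0,0]]]'
```

```text
time: 10.95
position: [617.0, 131.6, 131.6]
ee_rot: [[-0.028, 0.001, -1.0], [1.0, 0.0, -0.028], [0.0, -1.0, -0.001]]
ft_force: [-2.0, -1.2, 5.9]
gripper_width: 0.317
```

```bash
python3 -m creep '[[[-1,0,0,0.7,0,0,0],[-1,5,0.15,0.7,0,0,0],[-1,10,0.3,0.7,0,0,0],[-1,15,0.45,0.7,0,0,0],[-1,20,0.6,0.7,0,0,0],[-1,25,0.8,0.7,0,0,0],[-1,30,0.9,0.7,0,0,0],[-1,35,1.1,0.7,0,0,0],[-1,38,1.2,0.7,0,0,0],[-1,38,1.2,0.7,0,0,0]]]'
```

```text
time: 11.78
position: [654.3, 133.0, 131.6]
ee_rot: [[-0.028, -0.003, -1.0], [1.0, 0.0, -0.028], [0.0, -1.0, 0.003]]
ft_force: [-5.4, 0.5, 8.7]
gripper_width: 0.318
```

```bash
python3 -m creep '[[[-1,3,0.1,0.5,0,0,0],[-1,5,0.15,0.5,0,0,0],[-1,7,0.2,0.5,0,0,0],[-1,8,0.2,0.5,0,0,0],[-1,8,0.2,0.5,0,0,0]]]'; python3 - <<'E'
from h import *
s=sense(); save('wrist','w11')
im=cv2.imread('pics/raw_w11.png'); cv2.imwrite('pics/a.png',cv2.resize(im[110:340,180:480],None,fx=2.6,fy=2.6,interpolation=cv2.INTER_CUBIC))
E
```

```text
time: 12.2
position: [660.3, 133.2, 131.6]
ee_rot: [[-0.028, -0.007, -1.0], [1.0, -0.0, -0.028], [-0.0, -1.0, 0.007]]
ft_force: [-11.0, -0.5, 10.0]
gripper_width: 0.317
```

View pics/a.png

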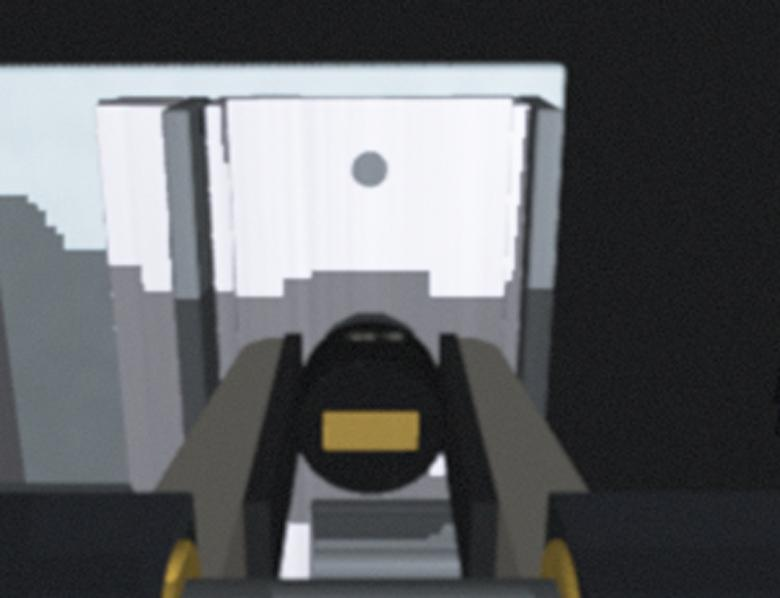

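```bash
python3 -m creep '[[[-1,2,1.5,0,0,0,0],[-1,3,3,0,0,0,0],[-1,3,4,0,0,0,0],[-1,3,5,0,0,0,0],[-1,3,5,0,0,0,0]]]'
```

```text
time: 12.67
position: [661.0, 133.9, 131.5]
ee_rot: [[-0.026, -0.015, -1.0], [1.0, -0.006, -0.026], [-0.005, -1.0, 0.015]]
ft_force: [-19.8, -8.5, 17.6]
gripper_width: 0.32
```

```bash
python3 -m creep '[[[-1,-4,0,1,0,0,0],[-1,-4,0,1.5,0,0,0],[-1,-4,0,1.5,0,0,0]]]'; python3 - <<'E'
from h import *
s=sense(); save('wrist','w12')
im=cv2.imread('pics/raw_w12.png'); cv2.imwrite('pics/a.png',cv2.resize(im[110:340,180:480],None,fx=2.6,fy=2.6,interpolation=cv2.INTER_CUBIC))
E
```

```text
time: 12.92
position: [660.2, 135.4, 131.9]
ee_rot: [[-0.026, -0.005, -1.0], [1.0, -0.004, -0.026], [-0.003, -1.0, 0.005]]
ft_force: [-5.4, -4.1, 0.3]
gripper_width: 0.318
```

View pics/a.png

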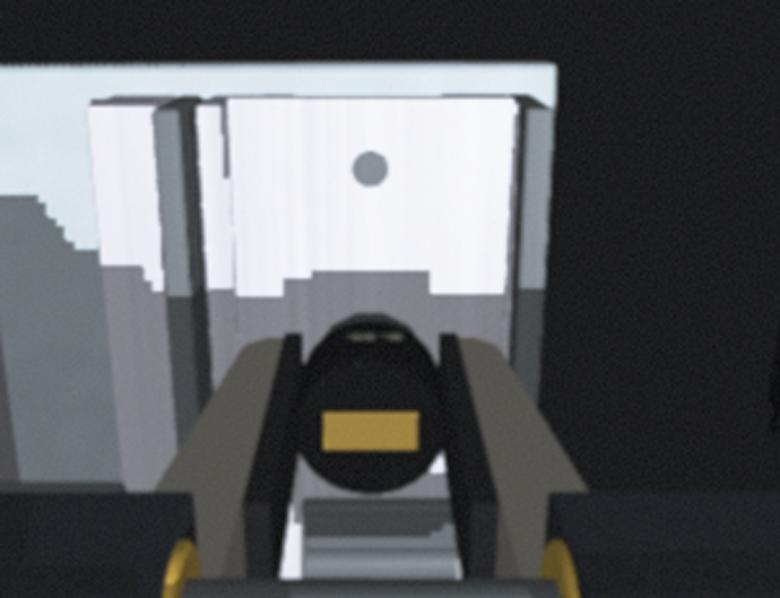

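```bash
python3 -m creep '[[[-1,0,1,0,0,0,0],[-1,0,2,0,0,0,0],[-1,0,3,0,0,0,0],[-1,0,3,0,0,0,0],[-1,0,3,0,0,0,0]]]'
```

```text
time: 13.38
position: [660.1, 137.7, 131.8]
ee_rot: [[-0.026, -0.006, -1.0], [1.0, -0.005, -0.026], [-0.004, -1.0, 0.006]]
ft_force: [-7.3, -6.3, 2.6]
gripper_width: 0.321
```

```bash
python3 -m creep '[[[-1,1,1,0,0,0,0],[-1,2,2,0,0,0,0],[-1,2,2,0,0,0,0]]]'; python3 - <<'E'
from h import *
s=sense(); save('wrist','w13')
im=cv2.imread('pics/raw_w13.png'); cv2.imwrite('pics/a.png',cv2.resize(im[110:340,180:480],None,fx=2.6,fy=2.6,interpolation=cv2.INTER_CUBIC))
E
```

```text
time: 13.63
position: [660.5, 138.0, 131.7]
ee_rot: [[-0.025, -0.011, -1.0], [1.0, -0.007, -0.025], [-0.007, -1.0, 0.011]]
ft_force: [-12.9, -9.2, 7.3]
gripper_width: 0.319
```

View pics/a.png

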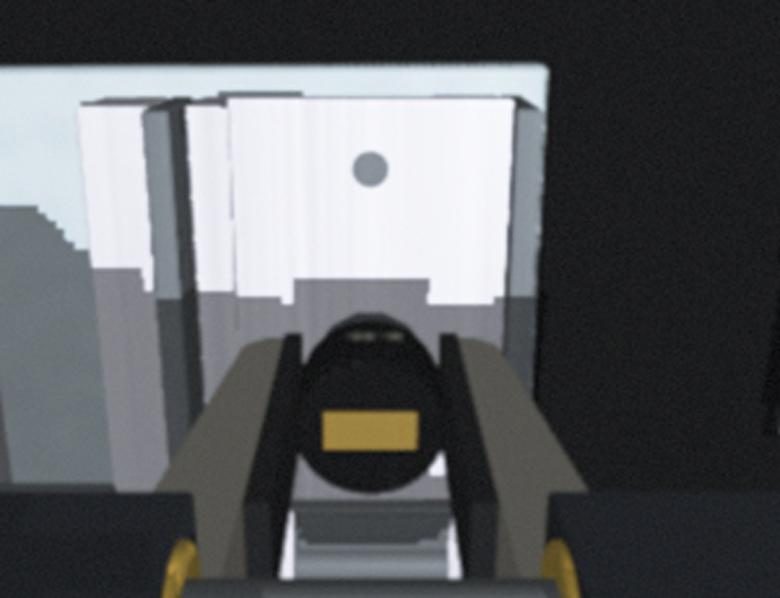

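```bash
python3 -m creep '[[[-1,-1.5,-2,0.5,0,0,0],[-1,-1.5,-2,0.5,0,0,0],[0.0,-1.5,-2,0.5,0,0,0],[0.0,-1.5,-2,0.5,0,0,0],[0.0,-1.5,-2,0.5,0,0,0],[0.0,-1.5,-2,0.5,0,0,0],[0.0,-1.5,-2,30,0,0,0],[0.0,-1.5,-2,65,0,0,0],[0.1,-1.5,-2,65,0,0,0],[0.1,-1.5,-2,65,0,0,0]]]'; python3 - <<'E'
from h import *
s=sense(); print(s['position'],s['ee_rot']);save('wrist','w14')
im=cv2.imread('pics/raw_w14.png'); cv2.imwrite('pics/a.png',cv2.resize(im[110:310,180:480],None,fx=2.6,fy=2.6,interpolation=cv2.INTER_CUBIC))
E
```

```text
time: 14.52
position: [663.8, 141.7, 201.2]
ee_rot: [[-0.029, 0.006, -1.0], [1.0, 0.002, -0.029], [0.002, -1.0, -0.006]]
ft_force: [-0.1, 0.8, -0.5]
gripper_width: 0.549
[663.76396055 141.74791641 201.19683497] [[-0.02859189  0.00566539 -0.99957511]
 [ 0.99958985  0.00178579 -0.02858219]
 [ 0.0016231  -0.99998236 -0.00571413]]
```

View pics/a.png

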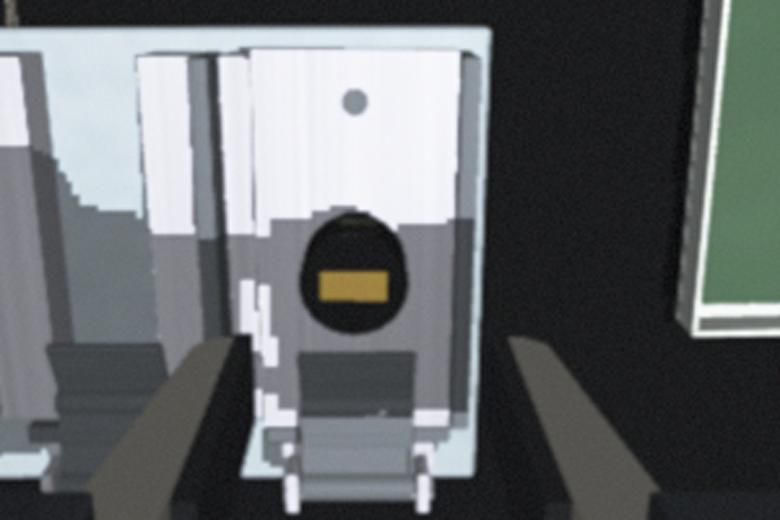

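```bash
python3 -m creep '[[[0.2,-100,-6,0,0,0,-0.1],[0.2,-235,-13,-5,0,0,-0.222],[0.2,-235,-13,-5,0,0,-0.222],[0.2,-235,-13,-5,0,0,-0.222],[0.2,-235,-13,-5,0,0,-0.222],[0.2,-235,-13,-5,0,0,-0.222],[0.2,-235,-13,-5,0,0,-0.222],[0.2,-235,-13,-5,0,0,-0.222],[0.2,-235,-13,-5,0,0,-0.222],[0.2,-235,-13,-5,0,0,-0.222]]]'; python3 - <<'E'
from h import *
s=sense(); print(s['position'],s['ee_rot']);save('wrist','w15')
E
```

```text
time: 15.4
position: [428.5, 128.2, 193.3]
ee_rot: [[0.193, 0.001, -0.981], [0.981, -0.0, 0.193], [0.0, -1.0, -0.001]]
ft_force: [0.0, -0.3, -0.0]
gripper_width: 0.6
[428.45285145 128.2106499  193.2629424 ] [[ 1.93032683e-01  9.28081892e-04 -9.81191888e-01]
 [ 9.81192326e-01 -1.28839246e-04  1.93032647e-01]
 [ 5.27340812e-05 -9.99999561e-01 -9.35497016e-04]]
```

View pics/raw_w15.png

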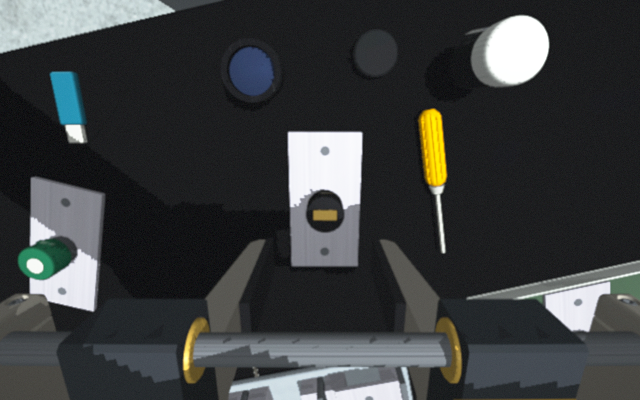

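```bash
python3 - <<'E'
from h import *
im=cv2.imread('pics/raw_w15.png')
g=cv2.cvtColor(im,cv2.COLOR_BGR2GRAY)
cv2.imwrite('pics/a.png',cv2.resize(im[120:275,270:390],None,fx=3.8,fy=3.8,interpolation=cv2.INTER_CUBIC))
E
```

```text
(no output)
```

View pics/a.png

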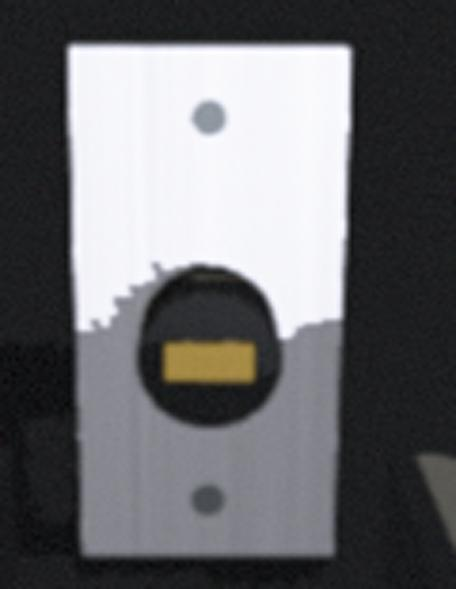

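```bash
cat >> h.py <<'E'
def cropplate(c,d,m,f=3.8,o=(270,120),zb=0):
    k=lambda p:(np.array(p,float)+.5)/f-.5+np.array(o)
    plate(k(c),k([m])[0],zb=zb); w=px2w('wrist',k(d),zb+5); e=w[1]-w[0]; print('dots mid',w.mean(0).round(1),'yaw',np.arctan2(e[1],e[0]).round(4))
E
python3 -c "
from h import *
cropplate([(67,44),(352,45),(336,557),(81,556)],[(209,117),(208,500)],(210,361))"
```

```text
centre [428.4 129.6   5. ] mount [428.7 129.5  36. ] len 120.1 yaw -0.1928 yaw(short) -0.1964 tool yaw -0.1945 tcp [428.4 128.1 193.2]
dots mid [428.7 129.4   5. ] yaw -0.1935
```

```bash
python3 -m creep '[[[0.2,0,1.6,-35,0,0,0],[0.2,0,1.6,-70,0,0,0],[0.2,0,1.6,-91,0,0,0],[0.2,0,1.6,-91,0,0,0],[0.2,0,1.6,-91,0,0,0],[-1,0,1.6,-91,0,0,0],[-1,0,1.6,-91,0,0,0],[-1,0,1.6,-91,0,0,0],[-1,0,1.6,-91,0,0,0],[-1,0,1.6,-91,0,0,0],[-1,0,1.6,-91,0,0,0]]]'
```

```text
time: 16.37
position: [427.8, 130.0, 103.4]
ee_rot: [[0.193, 0.002, -0.981], [0.981, 0.001, 0.193], [0.001, -1.0, -0.002]]
ft_force: [-0.1, -0.4, 7.3]
gripper_width: 0.318
```

```bash
python3 -m creep '[[[-1,0,0,12,0,0,0],[-1,0,0,50,0,0,0],[-1,10,-5,85,0,0,0],[-1,190,-74,90,0,0,0.223],[-1,190,-74,90,0,0,0.223],[-1,190,-74,90,0,0,0.223],[-1,190,-74,90,0,0,0.223],[-1,190,-74,90,0,0,0.223],[-1,190,-74,90,0,0,0.223],[-1,190,-74,90,0,0,0.223],[-1,190,-74,90,0,0,0.223],[-1,190,-74,90,0,0,0.223]]]';  python3 - <<'E'
from h import *
s=sense(); save('wrist','w16'); print(s['time'],s['position'],np.round(s['ee_rot'],4).tolist())
E
```

```text
time: 17.37
position: [615.7, 56.6, 192.1]
ee_rot: [[-0.03, -0.002, -1.0], [1.0, 0.001, -0.03], [0.001, -1.0, 0.002]]
ft_force: [0.2, -1.0, -0.9]
gripper_width: 0.319
17.3667 [615.68942394  56.64459539 192.1262971 ] [[-0.0304, -0.0017, -0.9995], [0.9995, 0.0006, -0.0304], [0.0006, -1.0, 0.0017]]
```

View pics/raw_w16.png

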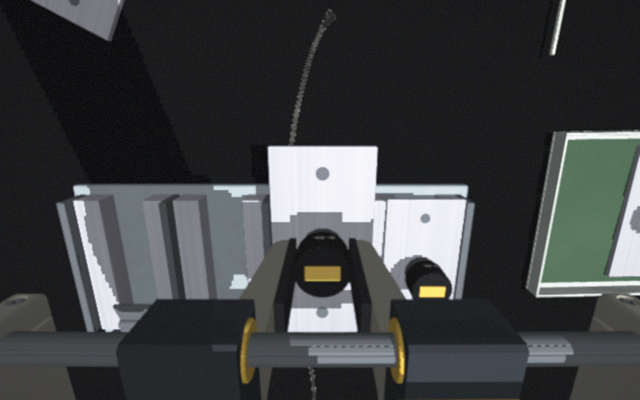

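```bash
python3 -m creep '[[[-1,2,-1,-30,0,0,0],[-1,2,-1,-53,0,0,0],[-1,2,-1,-55,0,0,0],[-1,2,-1,-55,0,0,0],[-1,2,-1,-55,0,0,0]]]';  python3 - <<'E'
from h import *
s=sense(); save('wrist','w17')
im=cv2.imread('pics/raw_w17.png'); cv2.imwrite('pics/a.png',cv2.resize(im[110:310,180:480],None,fx=2.6,fy=2.6,interpolation=cv2.INTER_CUBIC))
E
```

```text
time: 17.83
position: [619.3, 55.1, 138.4]
ee_rot: [[-0.03, 0.001, -1.0], [1.0, 0.0, -0.03], [0.0, -1.0, -0.001]]
ft_force: [0.6, 0.5, -0.0]
gripper_width: 0.318
```

View pics/a.png

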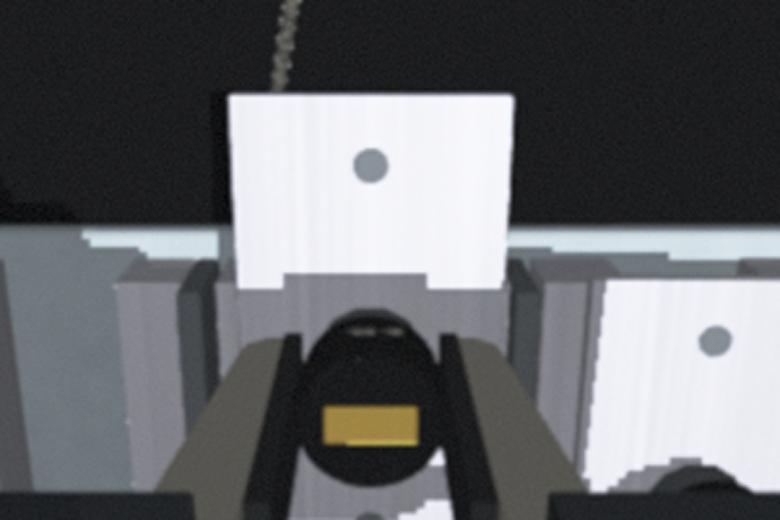

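```bash
python3 -m creep '[[[-1,0,0,-2,0,0,0],[-1,0,0,-4,0,0,0],[-1,0,0,-4,0,0,0],[-1,0,0,-4,0,0,0]]]'
```

```text
time: 18.22
position: [619.2, 54.7, 133.7]
ee_rot: [[-0.029, 0.0, -1.0], [1.0, 0.0, -0.029], [0.0, -1.0, -0.0]]
ft_force: [0.2, -0.8, -0.6]
gripper_width: 0.319
```

```bash
python3 -m creep '[[[-1,0,0,-0.4,0,0,0],[-1,5,0.15,-0.4,0,0,0],[-1,10,0.3,-0.4,0,0,0],[-1,15,0.45,-0.4,0,0,0],[-1,20,0.6,-0.4,0,0,0],[-1,25,0.8,-0.4,0,0,0],[-1,30,0.9,-0.4,0,0,0],[-1,35,1.1,-0.2,0,0,0],[-1,40,1.2,0,0,0,0],[-1,44,1.3,0,0,0,0],[-1,46,1.3,0,0,0,0],[-1,46,1.3,0,0,0,0]]]'
```

```text
time: 19.22
position: [663.1, 55.9, 133.5]
ee_rot: [[-0.029, -0.007, -1.0], [1.0, 0.0, -0.029], [0.0, -1.0, 0.007]]
ft_force: [-10.8, 1.2, 11.9]
gripper_width: 0.321
```

```bash
python3 -m creep '[[[-1,2,0,0.5,0,0,0],[-1,3,0,0.5,0,0,0],[-1,3,0,0.5,0,0,0]]]'
```

```text
time: 19.47
position: [663.6, 55.9, 133.5]
ee_rot: [[-0.029, -0.014, -0.999], [1.0, 0.0, -0.029], [0.0, -1.0, 0.014]]
ft_force: [-17.2, -0.4, 15.8]
gripper_width: 0.317
```

```bash
python3 -m creep '[[[-1,-4,1,1,0,0,0],[-1,-4,2,1.3,0,0,0],[-1,-4,3,1.3,0,0,0],[-1,-4,4,1.3,0,0,0],[-1,-4,5.5,1.3,0,0,0],[-1,-4,5.5,1.3,0,0,0],[-1,-4,5.5,1.3,0,0,0]]]'; python3 - <<'E'
from h import *
s=sense(); save('wrist','w18')
im=cv2.imread('pics/raw_w18.png'); cv2.imwrite('pics/a.png',cv2.resize(im[110:340,180:480],None,fx=2.6,fy=2.6,interpolation=cv2.INTER_CUBIC))
E
```

```text
time: 20.05
position: [662.7, 58.6, 133.9]
ee_rot: [[-0.027, -0.005, -1.0], [1.0, -0.003, -0.027], [-0.003, -1.0, 0.005]]
ft_force: [-5.4, -4.8, 1.2]
gripper_width: 0.315
```

View pics/a.png

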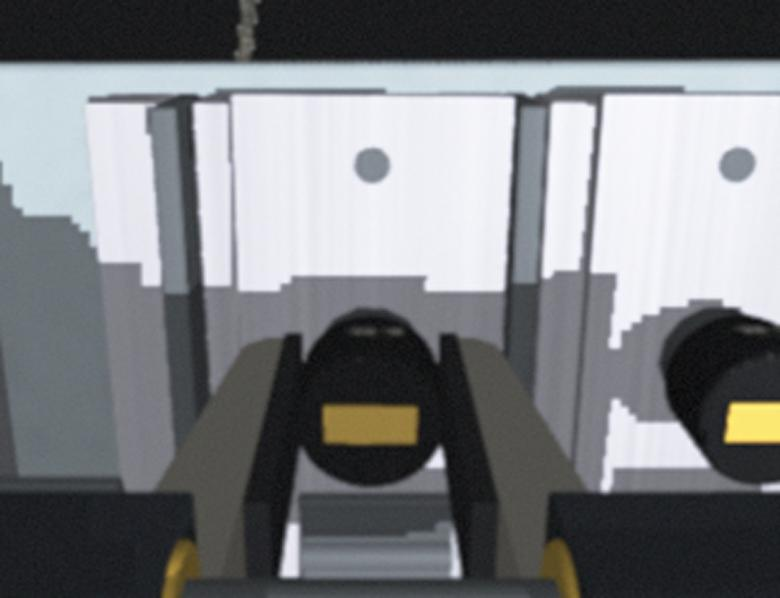

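```bash
python3 -m creep '[[[-1,0,1.5,0,0,0,0],[-1,0,3,0,0,0,0],[-1,1,4,0,0,0,0],[-1,2,4,0,0,0,0],[-1,2,4,0,0,0,0]]]'; python3 - <<'E'
from h import *
s=sense(); save('wrist','w19')
im=cv2.imread('pics/raw_w19.png'); cv2.imwrite('pics/a.png',cv2.resize(im[110:340,180:480],None,fx=2.6,fy=2.6,interpolation=cv2.INTER_CUBIC))
E
```

```text
time: 20.52
position: [663.2, 60.0, 133.8]
ee_rot: [[-0.026, -0.01, -1.0], [1.0, -0.007, -0.026], [-0.006, -1.0, 0.01]]
ft_force: [-11.2, -9.0, 6.7]
gripper_width: 0.323
```

View pics/a.png

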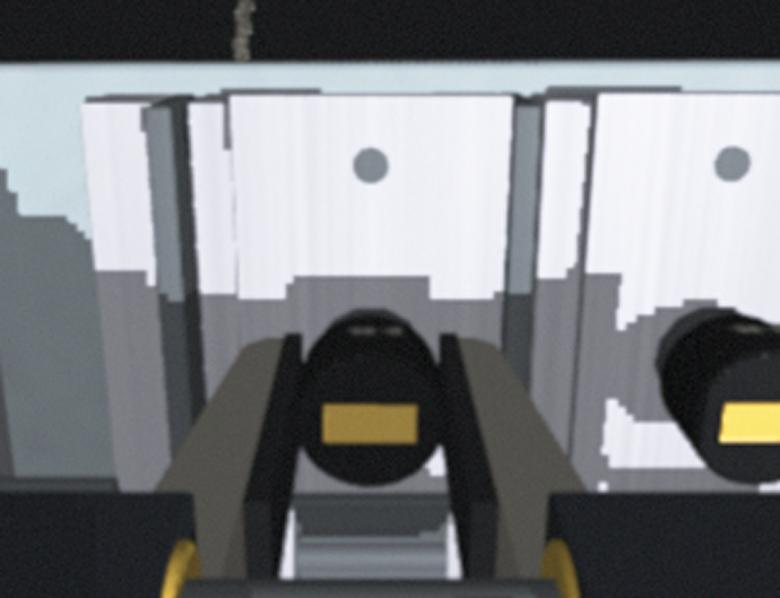

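```bash
python3 -m creep '[[[-1,-1.5,-2,0.5,0,0,0],[-1,-1.5,-2,0.5,0,0,0],[0.0,-1.5,-2,0.5,0,0,0],[0.0,-1.5,-2,0.5,0,0,0],[0.0,-1.5,-2,0.5,0,0,0],[0.0,-1.5,-2,0.5,0,0,0],[0.0,-1.5,-2,30,0,0,0],[0.0,-1.5,-2,65,0,0,0],[0.1,-1.5,-2,65,0,0,0],[0.1,-1.5,-2,65,0,0,0]]]'; python3 - <<'E'
from h import *
s=sense(); print(s['position'],s['ee_rot']);save('wrist','w20')
im=cv2.imread('pics/raw_w20.png'); cv2.imwrite('pics/a.png',cv2.resize(im[110:310,180:480],None,fx=2.6,fy=2.6,interpolation=cv2.INTER_CUBIC))
E
```

```text
time: 21.4
position: [666.3, 64.1, 203.0]
ee_rot: [[-0.03, 0.006, -1.0], [1.0, 0.001, -0.03], [0.001, -1.0, -0.006]]
ft_force: [0.6, -0.2, -0.7]
gripper_width: 0.55
[666.3336014   64.11623316 202.98596991] [[-0.02974452  0.00584042 -0.99954047]
 [ 0.99955692  0.00128446 -0.02973751]
 [ 0.00111019 -0.99998212 -0.00587604]]
```

View pics/a.png

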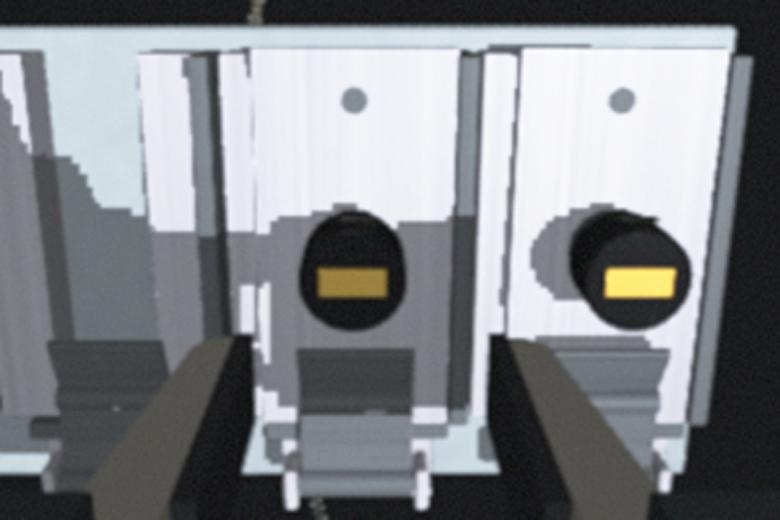

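```bash
python3 -m creep '[[[0.2,-100,-6,0,0,0,-0.1],[0.2,-242,-173,-8,0,0,-0.484],[0.2,-242,-173,-8,0,0,-0.484],[0.2,-242,-173,-8,0,0,-0.484],[0.2,-242,-173,-8,0,0,-0.484],[0.2,-242,-173,-8,0,0,-0.484],[0.2,-242,-173,-8,0,0,-0.484],[0.2,-242,-173,-8,0,0,-0.484],[0.2,-242,-173,-8,0,0,-0.484],[0.2,-242,-173,-8,0,0,-0.484],[0.2,-242,-173,-8,0,0,-0.484]]]'; python3 - <<'E'
from h import *
s=sense(); print(s['position'],s['ee_rot']);save('wrist','w21')
E
```

```text
time: 22.37
position: [423.9, -108.6, 192.0]
ee_rot: [[0.438, 0.001, -0.899], [0.899, 0.0, 0.438], [0.0, -1.0, -0.001]]
ft_force: [0.9, 1.2, -0.0]
gripper_width: 0.598
[ 423.90945078 -108.63601333  192.04923906] [[ 4.37846298e-01  6.97108666e-04 -8.99049572e-01]
 [ 8.99049789e-01  7.22720521e-06  4.37846409e-01]
 [ 3.11724142e-04 -9.99999757e-01 -6.23570994e-04]]
```

View pics/raw_w21.png

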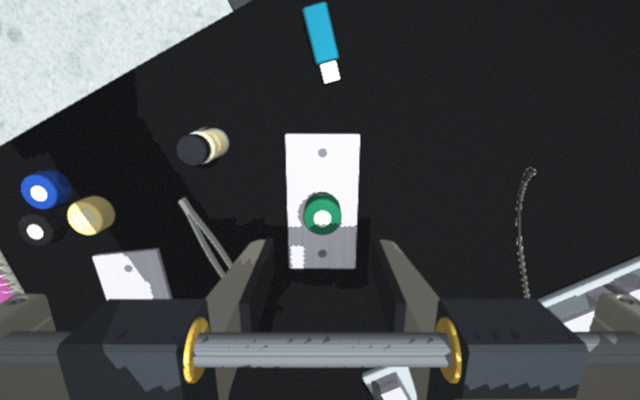

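```bash
python3 - <<'E'
from h import *
im=cv2.imread('pics/raw_w21.png')
cv2.imwrite('pics/a.png',cv2.resize(im[120:275,270:390],None,fx=3.8,fy=3.8,interpolation=cv2.INTER_CUBIC))
E
```

```text
(no output)
```

View pics/a.png

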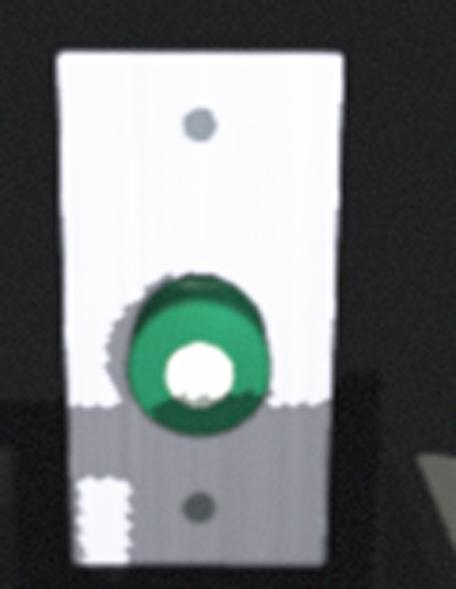

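```bash
python3 -c "
from h import *
cropplate([(56,52),(344,53),(328,567),(74,566)],[(200,124),(199,508)],(200,373))"
```

```text
centre [ 425.5 -109.5    5. ] mount [ 426.  -109.8   36. ] len 120.6 yaw -0.4491 yaw(short) -0.4546 tool yaw -0.4526 tcp [ 424.  -108.5  192.1]
dots mid [ 425.3 -109.6    5. ] yaw -0.4537
```

```bash
python3 -m creep '[[[0.2,1.7,-1,-35,0,0,0],[0.2,1.7,-1,-70,0,0,0],[0.2,1.7,-1,-90,0,0,0],[0.2,1.7,-1,-90,0,0,0],[0.2,1.7,-1,-90,0,0,0],[-1,1.7,-1,-90,0,0,0],[-1,1.7,-1,-90,0,0,0],[-1,1.7,-1,-90,0,0,0],[-1,1.7,-1,-90,0,0,0],[-1,1.7,-1,-90,0,0,0],[-1,1.7,-1,-90,0,0,0]]]'
```

```text
time: 23.33
position: [425.2, -110.4, 103.2]
ee_rot: [[0.439, 0.002, -0.898], [0.898, 0.0, 0.439], [0.001, -1.0, -0.002]]
ft_force: [-0.8, 1.3, 7.6]
gripper_width: 0.321
```

```bash
python3 -m creep '[[[-1,0,0,12,0,0,0],[-1,0,0,50,0,0,0],[-1,10,5,85,0,0,0],[-1,194,88,88,0,0,0.482],[-1,194,88,88,0,0,0.482],[-1,194,88,88,0,0,0.482],[-1,194,88,88,0,0,0.482],[-1,194,88,88,0,0,0.482],[-1,194,88,88,0,0,0.482],[-1,194,88,88,0,0,0.482],[-1,194,88,88,0,0,0.482],[-1,194,88,88,0,0,0.482],[-1,194,88,88,0,0,0.482]]]';  python3 - <<'E'
from h import *
s=sense(); save('wrist','w22'); print(s['time'],s['position'],np.round(s['ee_rot'],4).tolist())
E
```

```text
time: 24.42
position: [617.2, -23.5, 190.3]
ee_rot: [[-0.026, -0.001, -1.0], [1.0, -0.0, -0.026], [-0.0, -1.0, 0.001]]
ft_force: [-0.5, 0.1, -0.4]
gripper_width: 0.317
24.4167 [617.23472282 -23.52399597 190.32193084] [[-0.0255, -0.0007, -0.9997], [0.9997, -0.0002, -0.0255], [-0.0002, -1.0, 0.0007]]
```

View pics/raw_w22.png

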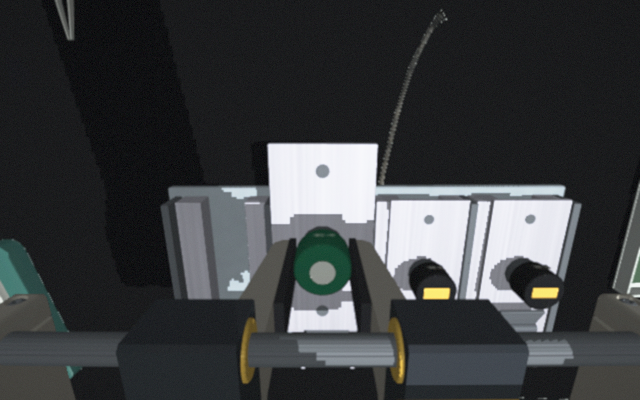

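```bash
python3 -m creep '[[[-1,2,0.5,-30,0,0,0.002],[-1,2,0.5,-52,0,0,0.002],[-1,2,0.5,-54,0,0,0.002],[-1,2,0.5,-56,0,0,0.002],[-1,2,0.5,-57,0,0,0.002],[-1,2,0.5,-57,0,0,0.002]]]';  python3 - <<'E'
from h import *
s=sense(); save('wrist','w23')
im=cv2.imread('pics/raw_w23.png'); cv2.imwrite('pics/a.png',cv2.resize(im[110:310,180:480],None,fx=2.6,fy=2.6,interpolation=cv2.INTER_CUBIC))
E
```

```text
time: 24.97
position: [620.7, -22.3, 134.2]
ee_rot: [[-0.029, 0.001, -1.0], [1.0, 0.0, -0.029], [0.0, -1.0, -0.001]]
ft_force: [-0.2, -0.1, -1.6]
gripper_width: 0.316
```

View pics/a.png

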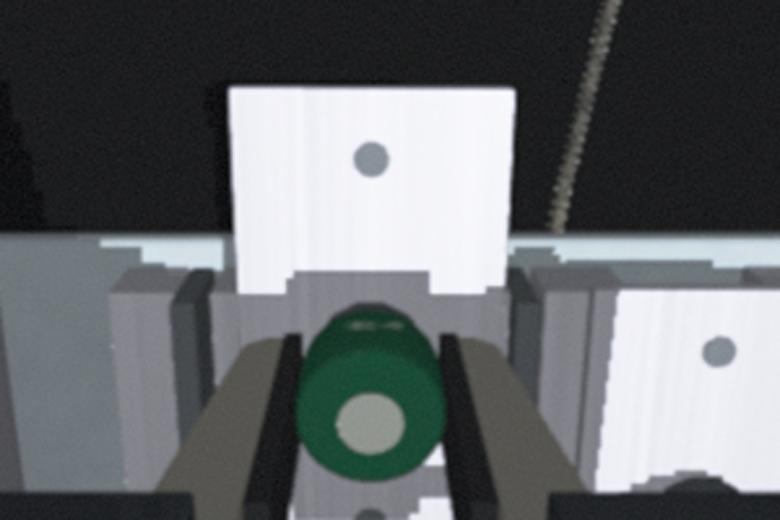

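```bash
python3 -m creep '[[[-1,0,0,-1,0,0,0],[-1,5,0.15,-1,0,0,0],[-1,10,0.3,-1,0,0,0],[-1,15,0.45,-1,0,0,0],[-1,20,0.6,-1,0,0,0],[-1,25,0.8,-1,0,0,0],[-1,30,0.9,-1,0,0,0],[-1,35,1.1,-0.7,0,0,0],[-1,40,1.2,-0.5,0,0,0],[-1,44,1.3,-0.5,0,0,0],[-1,48,1.3,-0.5,0,0,0],[-1,49,1.3,-0.5,0,0,0],[-1,49,1.3,-0.5,0,0,0]]]'
```

```text
time: 26.1
position: [666.9, -21.0, 133.2]
ee_rot: [[-0.029, -0.008, -1.0], [1.0, 0.0, -0.029], [0.001, -1.0, 0.008]]
ft_force: [-12.3, 0.4, 14.0]
gripper_width: 0.315
```

```bash
python3 -m creep '[[[-1,2,0,0.5,0,0,0],[-1,3,0,0.5,0,0,0],[-1,3,0,0.5,0,0,0]]]'
```

```text
time: 26.35
position: [667.5, -21.0, 133.2]
ee_rot: [[-0.029, -0.014, -0.999], [1.0, 0.001, -0.029], [0.001, -1.0, 0.014]]
ft_force: [-19.0, -0.6, 16.2]
gripper_width: 0.317
```

```bash
python3 -m creep '[[[-1,-4,1,1,0,0,0],[-1,-4,2,1.5,0,0,0],[-1,-4,3,1.5,0,0,0],[-1,-4,5,1.5,0,0,0],[-1,-4,7,1.5,0,0,0],[-1,-3,8.5,1.5,0,0,0],[-1,-2,8.5,1.5,0,0,0],[-1,-2,8.5,1.5,0,0,0]]]'; python3 - <<'E'
from h import *
s=sense(); save('wrist','w24')
im=cv2.imread('pics/raw_w24.png'); cv2.imwrite('pics/a.png',cv2.resize(im[110:340,180:480],None,fx=2.6,fy=2.6,interpolation=cv2.INTER_CUBIC))
E
```

```text
time: 27.02
position: [667.0, -18.0, 133.6]
ee_rot: [[-0.026, -0.01, -1.0], [1.0, -0.006, -0.026], [-0.006, -1.0, 0.01]]
ft_force: [-12.6, -10.2, 5.4]
gripper_width: 0.318
```

View pics/a.png

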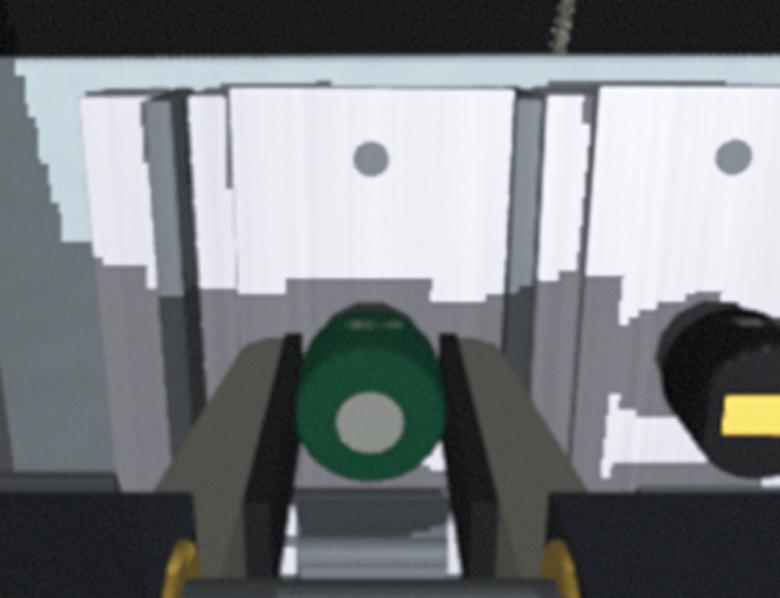

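```bash
python3 -m creep '[[[-1,-1.5,-2,0.5,0,0,0],[-1,-1.5,-2,0.5,0,0,0],[0.0,-1.5,-2,0.5,0,0,0],[0.0,-1.5,-2,0.5,0,0,0],[0.0,-1.5,-2,0.5,0,0,0],[0.0,-1.5,-2,0.5,0,0,0],[0.0,-1.5,-2,30,0,0,0],[0.0,-1.5,-2,65,0,0,0],[0.1,-1.5,-2,65,0,0,0],[0.1,-1.5,-2,65,0,0,0]]]'; python3 - <<'E'
from h import *
s=sense(); print(s['position'],s['ee_rot']);save('wrist','w25')
im=cv2.imread('pics/raw_w25.png'); cv2.imwrite('pics/a.png',cv2.resize(im[110:310,180:480],None,fx=2.6,fy=2.6,interpolation=cv2.INTER_CUBIC))
E
```

```text
time: 27.9
position: [670.6, -13.7, 202.5]
ee_rot: [[-0.03, 0.006, -1.0], [1.0, 0.001, -0.03], [0.001, -1.0, -0.006]]
ft_force: [0.3, 0.6, -0.5]
gripper_width: 0.551
[670.58500172 -13.70785856 202.47878379] [[-2.98840823e-02  5.87324480e-03 -9.99536116e-01]
 [ 9.99553245e-01  6.77830434e-04 -2.98806116e-02]
 [ 5.02019853e-04 -9.99982523e-01 -5.89087724e-03]]
```

View pics/a.png

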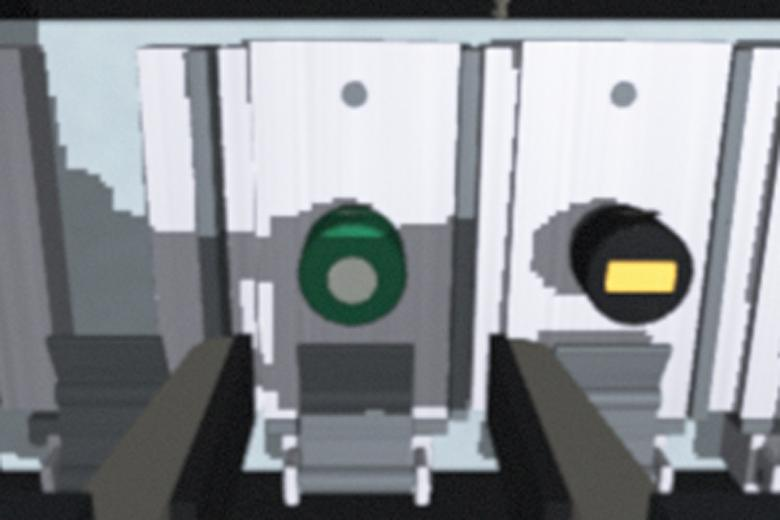

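```bash
python3 -m creep '[[[0.2,-80,-20,0,0,0,-0.1],[0.2,-80,-20,0,0,0,-0.1],[0.2,-228,-295,-8,0,0,-0.384],[0.2,-228,-295,-8,0,0,-0.384],[0.2,-228,-295,-8,0,0,-0.384],[0.2,-228,-295,-8,0,0,-0.384],[0.2,-228,-295,-8,0,0,-0.384],[0.2,-228,-295,-8,0,0,-0.384],[0.2,-228,-295,-8,0,0,-0.384],[0.2,-228,-295,-8,0,0,-0.384],[0.2,-228,-295,-8,0,0,-0.384],[0.2,-228,-295,-8,0,0,-0.384],[0.2,-228,-295,-8,0,0,-0.384]]]'; python3 - <<'E'
from h import *
s=sense(); print(s['position'],s['ee_rot']);save('wrist','w26')
E
```

```text
time: 29.03
position: [441.2, -308.0, 190.8]
ee_rot: [[0.346, -0.001, -0.938], [0.938, 0.001, 0.346], [0.001, -1.0, 0.001]]
ft_force: [0.3, 1.3, -0.5]
gripper_width: 0.598
[ 441.18169518 -307.96410422  190.83732933] [[ 3.46286184e-01 -1.01183680e-03 -9.38128379e-01]
 [ 9.38128445e-01  1.38407001e-03  3.46284716e-01]
 [ 9.48051738e-04 -9.99998530e-01  1.42851720e-03]]
```

View pics/raw_w26.png

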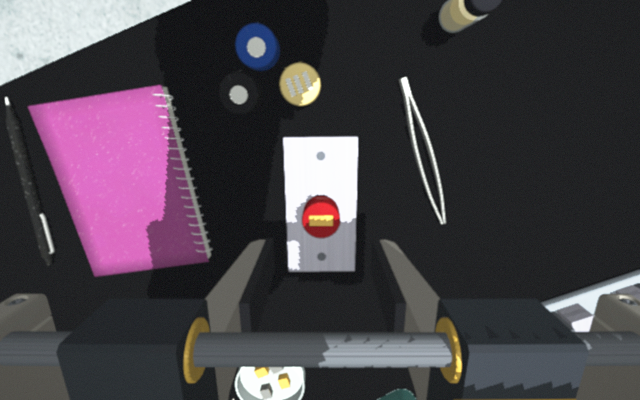

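```bash
python3 - <<'E'
from h import *
im=cv2.imread('pics/raw_w26.png')
cv2.imwrite('pics/a.png',cv2.resize(im[120:275,270:390],None,fx=3.8,fy=3.8,interpolation=cv2.INTER_CUBIC))
E
```

```text
(no output)
```

View pics/a.png

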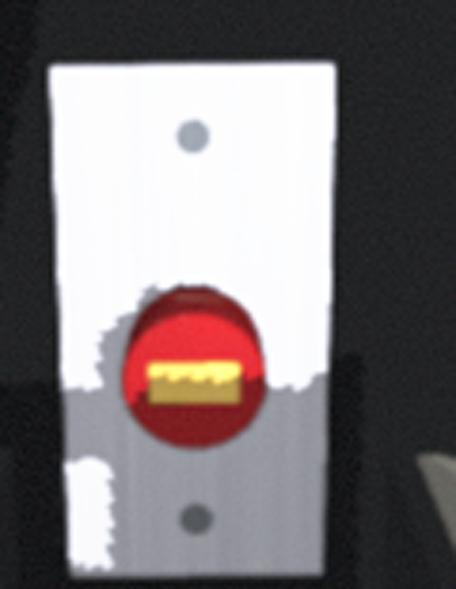

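```bash
python3 -c "
from h import *
cropplate([(48,65),(336,64),(324,577),(69,578)],[(193,136),(196,519)],(194,383))"
```

```text
centre [ 444.6 -310.3    5. ] mount [ 444.6 -310.2   36. ] len 120.5 yaw -0.3438 yaw(short) -0.3476 tool yaw -0.3524 tcp [ 441.6 -307.5  191. ]
dots mid [ 444.5 -310.2    5. ] yaw -0.3447
```

```bash
python3 -m creep '[[[0.2,3.6,-2.8,-35,0,0,0.006],[0.2,3.6,-2.8,-70,0,0,0.006],[0.2,3.6,-2.8,-88.5,0,0,0.006],[0.2,3.6,-2.8,-88.5,0,0,0.006],[0.2,3.6,-2.8,-88.5,0,0,0.006],[-1,3.6,-2.8,-88.5,0,0,0.006],[-1,3.6,-2.8,-88.5,0,0,0.006],[-1,3.6,-2.8,-88.5,0,0,0.006],[-1,3.6,-2.8,-88.5,0,0,0.006],[-1,3.6,-2.8,-88.5,0,0,0.006],[-1,3.6,-2.8,-88.5,0,0,0.006]]]'
```

```text
time: 30.0
position: [445.2, -312.0, 104.4]
ee_rot: [[0.342, 0.002, -0.94], [0.94, -0.0, 0.342], [0.001, -1.0, -0.002]]
ft_force: [0.1, 0.9, 6.7]
gripper_width: 0.32
```

```bash
python3 -m creep '[[[-1,0,0,12,0,0,0],[-1,0,0,50,0,0,0],[-1,10,10,85,0,0,0],[-1,176,212,87,0,0,0.377],[-1,176,212,87,0,0,0.377],[-1,176,212,87,0,0,0.377],[-1,176,212,87,0,0,0.377],[-1,176,212,87,0,0,0.377],[-1,176,212,87,0,0,0.377],[-1,176,212,87,0,0,0.377],[-1,176,212,87,0,0,0.377],[-1,176,212,87,0,0,0.377],[-1,176,212,87,0,0,0.377],[-1,176,212,87,0,0,0.377]]]';  python3 - <<'E'
from h import *
s=sense(); save('wrist','w27'); print(s['time'],s['position'],np.round(s['ee_rot'],4).tolist())
E
```

```text
time: 31.17
position: [619.3, -102.3, 190.4]
ee_rot: [[-0.025, -0.001, -1.0], [1.0, -0.001, -0.025], [-0.001, -1.0, 0.001]]
ft_force: [0.3, 0.3, -0.9]
gripper_width: 0.317
31.1667 [ 619.32188048 -102.28734041  190.41219103] [[-0.025, -0.0007, -0.9997], [0.9997, -0.0009, -0.025], [-0.0009, -1.0, 0.0007]]
```

View pics/raw_w27.png

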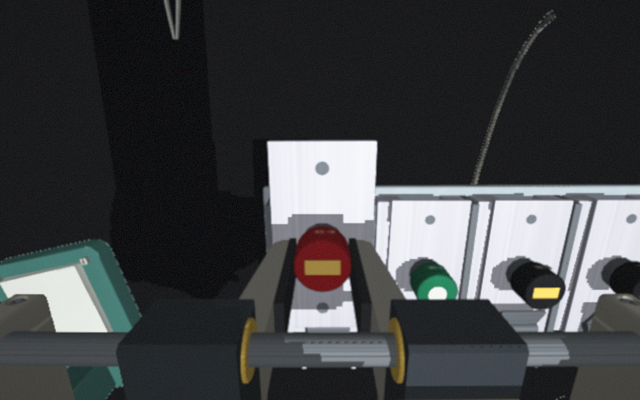

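```bash
python3 -m creep '[[[-1,4,1.5,-30,0,0,0.002],[-1,4,1.5,-50,0,0,0.002],[-1,4,1.5,-53,0,0,0.002],[-1,4,1.5,-55,0,0,0.002],[-1,4,1.5,-55,0,0,0.002],[-1,4,1.5,-55,0,0,0.002]]]';  python3 - <<'E'
from h import *
s=sense(); save('wrist','w28')
im=cv2.imread('pics/raw_w28.png'); cv2.imwrite('pics/a.png',cv2.resize(im[110:310,180:480],None,fx=2.6,fy=2.6,interpolation=cv2.INTER_CUBIC))
E
```

```text
time: 31.72
position: [624.8, -99.2, 136.3]
ee_rot: [[-0.029, 0.001, -1.0], [1.0, -0.0, -0.029], [-0.0, -1.0, -0.001]]
ft_force: [0.5, -0.3, -1.0]
gripper_width: 0.316
```

View pics/a.png

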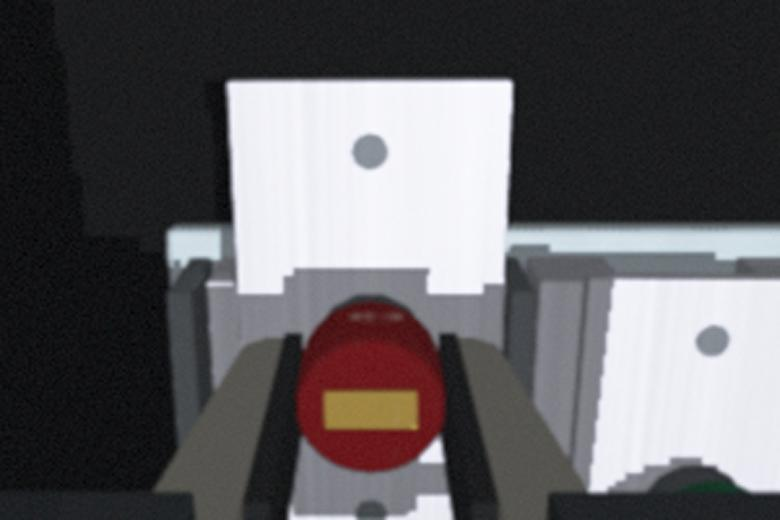

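```bash
python3 -m creep '[[[-1,0,-0.5,-1.5,0,0,0],[-1,0,-0.5,-1.8,0,0,0],[-1,5,-0.4,-1.8,0,0,0],[-1,10,-0.2,-1.8,0,0,0],[-1,15,0,-1.8,0,0,0],[-1,20,0.1,-1.8,0,0,0],[-1,25,0.3,-1.8,0,0,0],[-1,30,0.4,-1.8,0,0,0],[-1,35,0.6,-1.5,0,0,0],[-1,40,0.7,-1.3,0,0,0],[-1,44,0.8,-1.3,0,0,0],[-1,48,0.8,-1.3,0,0,0],[-1,49,0.8,-1.3,0,0,0],[-1,49,0.8,-1.3,0,0,0]]]'
```

```text
time: 32.93
position: [670.7, -98.1, 134.4]
ee_rot: [[-0.03, -0.008, -1.0], [1.0, 0.001, -0.03], [0.001, -1.0, 0.008]]
ft_force: [-12.4, 0.7, 13.4]
gripper_width: 0.318
```

```bash
python3 -m creep '[[[-1,2,0,0.5,0,0,0],[-1,3,0,0.5,0,0,0],[-1,3,0,0.5,0,0,0]]]'
```

```text
time: 33.18
position: [671.3, -98.2, 134.3]
ee_rot: [[-0.03, -0.015, -0.999], [1.0, 0.002, -0.03], [0.002, -1.0, 0.015]]
ft_force: [-18.6, 0.3, 16.1]
gripper_width: 0.322
```

```bash
python3 -m creep '[[[-1,-4,1,1,0,0,0],[-1,-4,2,1.5,0,0,0],[-1,-4,3,1.5,0,0,0],[-1,-4,5,1.5,0,0,0],[-1,-4,6.5,1.5,0,0,0],[-1,-3,7.5,1.5,0,0,0],[-1,-2,7.5,1.5,0,0,0],[-1,-2,7.5,1.5,0,0,0]]]'; python3 - <<'E'
from h import *
s=sense(); save('wrist','w29')
im=cv2.imread('pics/raw_w29.png'); cv2.imwrite('pics/a.png',cv2.resize(im[110:340,180:480],None,fx=2.6,fy=2.6,interpolation=cv2.INTER_CUBIC))
E
```

```text
time: 33.85
position: [670.9, -95.7, 134.9]
ee_rot: [[-0.027, -0.009, -1.0], [1.0, -0.006, -0.027], [-0.005, -1.0, 0.009]]
ft_force: [-10.8, -9.4, 5.0]
gripper_width: 0.321
```

View pics/a.png

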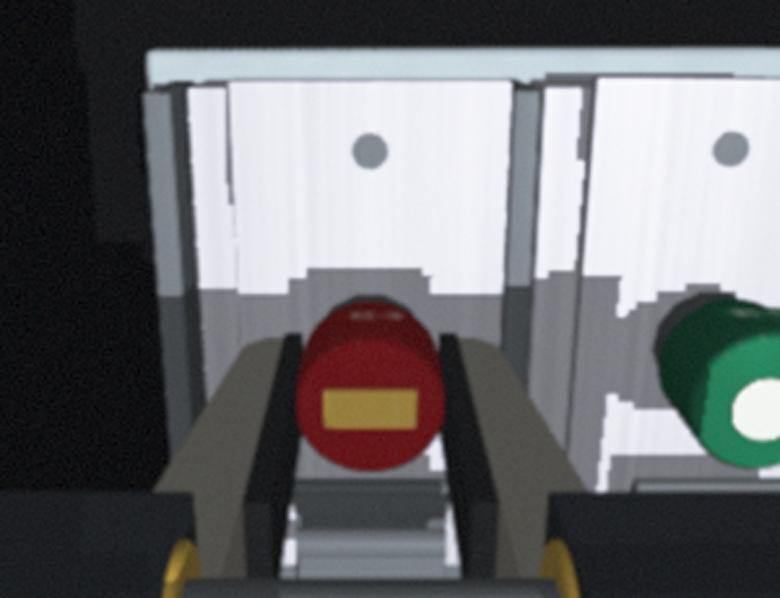

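Flush (y −95.7 against −96 expected). Release and back up to see the whole stage.

```bash
python3 -m creep '[[[-1,-1.5,-2,0.5,0,0,0],[-1,-1.5,-2,0.5,0,0,0],[0.0,-1.5,-2,0.5,0,0,0],[0.0,-1.5,-2,0.5,0,0,0],[0.0,-1.5,-2,0.5,0,0,0],[0.0,-1.5,-2,0.5,0,0,0],[0.0,-1.5,-2,30,0,0,0],[0.0,-1.5,-2,65,0,0,0],[0.1,-1.5,-2,65,0,0,0],[0.1,-1.5,-2,65,0,0,0]]]'; python3 - <<'E'
from h import *
s=sense(); print(s['position'],s['ee_rot']);save('wrist','w30')
im=cv2.imread('pics/raw_w30.png'); cv2.imwrite('pics/a.png',cv2.resize(im[110:310,180:480],None,fx=2.6,fy=2.6,interpolation=cv2.INTER_CUBIC))
E
python3 -m creep '[[[0.2,-30,114,100,0,0,0],[0.2,-30,114,100,0,0,0],[0.2,-30,114,100,0,0,0],[0.2,-30,114,100,0,0,0],[0.2,-30,114,100,0,0,0],[0.2,-30,114,100,0,0,0],[0.2,-30,114,100,0,0,0],[0.2,-30,114,100,0,0,0]]]'; python3 - <<'E'
from h import *
s=sense(); print(s['position'],s['ee_rot']);save('wrist','w31');save('side','s31')
im=cv2.imread('pics/raw_w31.png'); cv2.imwrite('pics/b.png',cv2.resize(im[120:300,140:500],None,fx=2.2,fy=2.2,interpolation=cv2.INTER_CUBIC))
im=cv2.imread('pics/raw_s31.png'); cv2.imwrite('pics/c.png',cv2.resize(im[180:340,220:420],None,fx=3.6,fy=3.6,interpolation=cv2.INTER_CUBIC))
E
```

```text
time: 34.73
position: [674.7, -91.9, 203.7]
ee_rot: [[-0.031, 0.006, -1.0], [1.0, 0.0, -0.031], [-0.0, -1.0, -0.006]]
ft_force: [-0.9, -0.7, -0.1]
gripper_width: 0.545
[674.65204566 -91.85343122 203.67322401] [[-3.09060381e-02  5.77420468e-03 -9.99505615e-01]
 [ 9.99522288e-01  6.41946048e-05 -3.09061827e-02]
 [-1.14295757e-04 -9.99983327e-01 -5.77343027e-03]]
time: 35.45
position: [642.4, 19.9, 298.9]
ee_rot: [[-0.028, -0.003, -1.0], [1.0, -0.001, -0.028], [-0.001, -1.0, 0.003]]
ft_force: [-0.4, -1.1, -0.4]
gripper_width: 0.601
[642.41200419  19.89861432 298.93666095] [[-0.02778149 -0.00294973 -0.99960967]
 [ 0.99961322 -0.00135061 -0.02777761]
 [-0.00126814 -0.99999474  0.00298611]]
```

View pics/a.png

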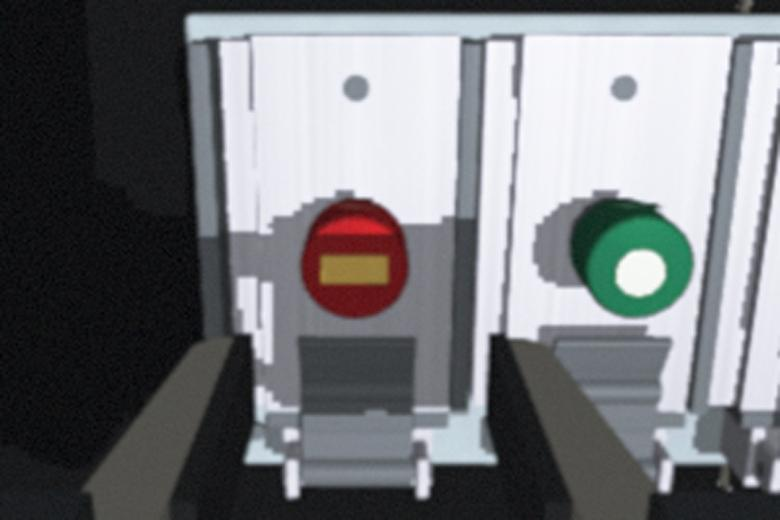

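View pics/b.png

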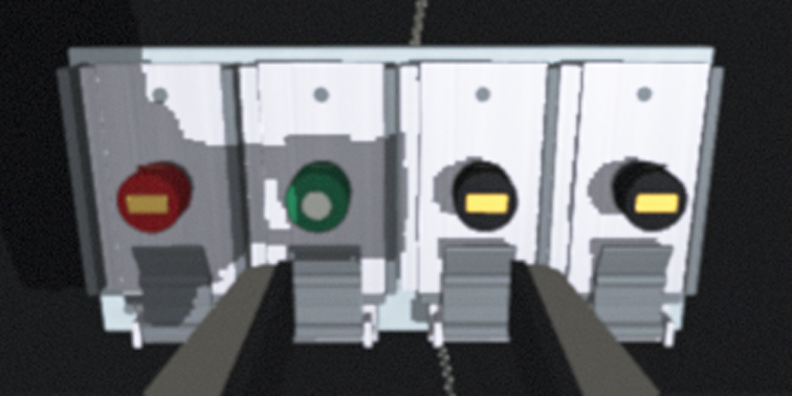

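View pics/c.png

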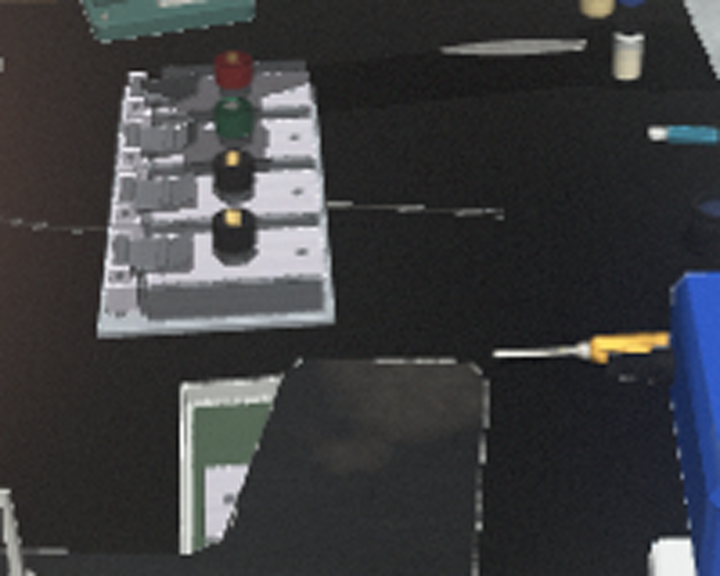

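```bash
python3 - <<'E'
from h import *
im=cv2.imread('pics/raw_w31.png')
g=255-cv2.cvtColor(im,cv2.COLOR_BGR2GRAY)
out=[]
for x,y in [(159,95),(321,95),(483,94),(643,94)]:
    cx,cy=x/2.2+140,y/2.2+120; x0,y0=int(cx)-4,int(cy)-4
    p=cv2.cvtColor(im[y0:y0+10,x0:x0+10],cv2.COLOR_BGR2GRAY).astype(float)
    w=np.clip(np.median(p)-25-p,0,None); yy,xx=np.mgrid[:10,:10]; out.append((x0+(w*xx).sum()/w.sum(),y0+(w*yy).sum()/w.sum()))
w=px2w('wrist',out,35); print(np.round(out,2).tolist()); print(w.round(1).tolist()); 
v=np.array([-.03,.9995]); u=np.array([.9995,.03]); print((w[:,:2]@v).round(1),np.diff(w[:,:2]@v).round(2),(w[:,:2]@u).round(1))
cv2.imwrite('pics/a.png',cv2.resize(im[135:165,160:470],None,fx=2.58,fy=5,interpolation=cv2.INTER_CUBIC))
E
```

```text
[[211.36, 166.03], [285.5, 162.57], [359.01, 162.47], [432.42, 162.36]]
[[626.6, -99.6, 35.0], [620.6, -20.6, 35.0], [618.2, 57.4, 35.0], [615.7, 135.2, 35.0]]
[-118.4  -39.2   38.8  116.7] [79.18 77.97 77.91] [623.3 619.7 619.6 619.5]
```

View pics/a.png

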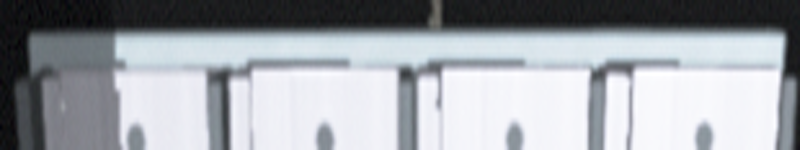

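```bash
python3 - <<'E'
from h import *
im=snapshot('top'); cv2.imwrite('pics/tend.png',im[120:300,120:520])
print(sense()['ft_force'])
from cell import sign_off
print(sign_off())
E
```

```text
[0.35391609 0.42748639 0.24692131]
the job is handed in; nothing more can be done
None
```

View pics/tend.png

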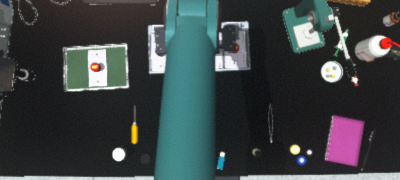

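The job is handed in at about 35.5 s. The finished carrier from bay2 lies flat near the middle of the tray, and the four new carriers are loaded one to a bay in bays 1 to 4. I pushed each new carrier under its clip until it met the end stop at about 17–20 N. Then I slid it left to the fence, at about 9–10 N.

- **Position along the bays:** the last wrist picture puts the plates in bays 1 to 3 within about 0.2 mm of one line along x.
- **Spacing across the bays:** the spacing from bay1 to bay2 and from bay2 to bay3 measured 77.9–78.0 mm, against the nominal 78 mm.
- **Bay4:** my image code read 3.7 mm off along and 1.2 mm off across. A shadow edge fell on that mark and pulled the reading off. By eye its mark lines up with the other three, and the arm positions at the stop (x) and fence (y) were about as expected. I did not re-measure it by image code.
- **Clips:** the jaw angles could not be read. All four clips are seen over the plate ends, and nothing suggested a plate was not fully under.
- **Other things:** the last pictures show the tweezers, screwdriver and other small items apparently where they were. I did not measure any shift. At hand-in the gripper was clear of everything, with about 0.6 N at the wrist.
- **Disturbances:** I saw no knocked carrier and no slackening of the grip.

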